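Spread washed bottle caps in a drying drawer and shut it

ROBOT

A 6-joint arm with a two-finger parallel gripper is mounted at the origin on the work surface. World frame = base frame: x ahead of the robot, y to its left, z up, the work surface at z = 0. Lengths are in mm, angles in rad, forces in N, time in s.
With the tool pointing down it reaches from about 300 to 750 mm from the base axis. Payload 8.5 kg.
Tool frame: the origin (TCP) lies midway between the tips of the shut fingers; the grasp point (between the pads) lies 19 mm behind it; z points along the fingers, y is the direction in which the jaws open and shut (so a half turn about z gives the same grasp; the last joint's range is limited). The gripper opens to 85 mm and grips with 20 to 120 N. Pads are 22 mm wide; open, the fingers measure 114 mm over their backs; the gripper's body (76 mm by 85 mm) begins 54 mm behind the grasp point. The pads swing forward as they close: fully open they stand 13 mm farther back than shut.
Start: joints at [1.119, 0.381, 1.297, -0, 1.464, -0.215], TCP at [129.019, 534.635, 231.322] pointing down, gripper open.
Joint ranges: [-3.11, 3.11], [-0.89, 2.33], [0.22, 2.48], [-1.42, 4.56], [0.17, 2.85], [-2.88, 2.88]. Speed limits (rad/s): [2.39, 2.39, 3.14, 3.14, 3.14, 3.14].

INTERFACE

Orientations are given as [roll, pitch, yaw] about the fixed x, y, z axes, in that order (R = Rz(yaw) Ry(pitch) Rx(roll)).
In Python, from workcell import read_state, viewer, robot gives the robot as it stands.
- The arm moves only by the tool arm_command, never from a script. Its argument "increments" is a list of rows, each an object of numbers: "rx", "ry", "rz": the turn, a rotation vector about the tool's x, y, z in degrees; "dx", "dy", "dz": the shift along the tool's x, y, z in cm; "jaw": the finger opening in cm, from 0 to 8.54. In form: [{"rx": .., "ry": .., "rz": .., "dx": .., "dy": .., "dz": .., "jaw": ..}, ...]. A call has 1 to 12 rows; each row is the pose to reach, as a shift and turn from the pose measured when the call began, along the tool's axes at that moment; what a row does not reach only later rows make up. A row lasts 1/10 s, in which the tool goes at most 50 mm and 8.59 degrees, less where a joint would pass 70% of its speed; a pose out of reach is approached as far as the arm can. A call with a gripper value outside its range is refused whole. The fingers move at their own pace and stop on an object; "squeeze" is the grip in N (left out, the last holds). Time passes only in rows, so rows that repeat a pose let the fingers close. It gives the time, the measured TCP pose, the force and the opening at its end, in the units of the state.
- read_state(): the state, without advancing time (a new reading comes with each control period).
- viewer.camera(name): name is "side" or "top"; returns a dict with "image" (420x560x3 uint8, red, green, blue), "fx", "fy", "cx", "cy" (pixels), "view" (4x4, takes a point from world to camera coordinates). Camera axes: x right, y down, z forward; pixel columns grow to the right and rows downward; lengths in mm; the calibration is good to about 2 mm. A picture is of the moment at which its call begins. There is no depth.
- robot.finish_job(): hands the job in, once; it reports no verdict.
The state is a dict: "time_s": time; "q": joint angles; "joint_vel": joint speeds; "joint_torque": joint torques, N m; "tool_pos": TCP position; "eef_rot": TCP orientation; "wrist_force": force on the tool from outside, world axes, zero at the start; "torque": the same for the moment, N m; "gripper_width": finger opening in mm.
Only numpy, scipy, OpenCV 4.12 (cv2) and the standard library are available. Lean on these libraries where they do the work, as an engineer would, in place of code of your own. Each camera call takes 0.05 s, during which the arm holds its last target.

TASK

The washed bottle caps lie heaped in the open drawer of the drying cabinet. Spread them over the drawer floor into one even layer, every cap lying flat and at least 25 mm clear of every other, then ease the drawer fully shut, slowly enough that the caps stay spread. Leave the bottles and the beaker alone.

Things in the scene. Friction and masses are not known exactly. Their poses are not given: they have to be found in the camera images.
- drawer (a joint): Drawer of the fixed low white drying cabinet (420 mm wide, 340 mm deep, flat top 100 mm above the table): how far it is pushed in, m. 0 = fully out, 0.29 = fully shut; starts at 0.005 to 0.028. Resists with about 8 N of rubbing (plus 8 N per m/s), stays where it is left, no spring or latch. The opening leaves 46 mm above the drawer floor: a piled-up cap jams there.
- drawer_floor (a point): Centre of the surface of the drawer's flat inner steel floor, 35 mm above the table; moves with the drawer. x = the way the drawer slides shut (away from the robot), y = along its width, z up. The inner floor is 245 mm (x) by 360 mm (y). Side and back walls, 6 mm thick, stand 28 mm above it; the white front panel (16 mm thick, 420 mm wide) stands 51 mm above it.
- drawer_front (a point): Middle of the outer (robot-side) face of the drawer's pull, a 200 mm long, 12 by 12 mm aluminium bar flush on the drawer's front panel, 78 mm above the table; same axes as drawer_floor. The panel's own face lies 12 mm behind the bar's face and spans heights 24 to 86 mm. To shut the drawer push here along x. While the drawer is out, its back wall is about at the cabinet's front face.
- jug: Bystander: white plastic bottle with teal cap, 90 mm diameter, 170 mm tall, loose on the table; origin under its centre, z up.
- amber: Bystander: amber glass bottle, 64 mm diameter, 130 mm tall, loose on the table; origin under its centre, z up.
- beaker: Bystander: open glass beaker, 80 mm diameter, 100 mm tall, loose on the table; origin under its centre, z up.
- cap0_center (a point): Centre of one of five identical loose teal screw caps, round with a scalloped rim, 68 mm diameter, 30 mm tall, about 45 g, solid to the touch. z = the cap's axis. Flat on the drawer floor its centre is 15 mm above the floor. At the start it lies flat on the drawer floor, close against its neighbours.
- cap1_center (a point): Centre of one of five identical loose teal screw caps, round with a scalloped rim, 68 mm diameter, 30 mm tall, about 45 g, solid to the touch. z = the cap's axis. Flat on the drawer floor its centre is 15 mm above the floor. At the start it lies flat on the drawer floor, close against its neighbours.
- cap2_center (a point): Centre of one of five identical loose teal screw caps, round with a scalloped rim, 68 mm diameter, 30 mm tall, about 45 g, solid to the touch. z = the cap's axis. Flat on the drawer floor its centre is 15 mm above the floor. At the start it lies flat on the drawer floor, close against its neighbours.
- cap3_center (a point): Centre of one of five identical loose teal screw caps, round with a scalloped rim, 68 mm diameter, 30 mm tall, about 45 g, solid to the touch. z = the cap's axis. Flat on the drawer floor its centre is 15 mm above the floor. At the start it lies flat on the drawer floor, close against its neighbours.
- cap4_center (a point): Centre of one of five identical loose teal screw caps, round with a scalloped rim, 68 mm diameter, 30 mm tall, about 45 g, solid to the touch. z = the cap's axis. Flat on the drawer floor its centre is 15 mm above the floor. At the start this one lies on top of the other four.
- cap0: The same cap as cap0_center; origin at the centre of its plain black underside, z along its axis.
- cap1: The same cap as cap1_center; origin at the centre of its plain black underside, z along its axis.
- cap2: The same cap as cap2_center; origin at the centre of its plain black underside, z along its axis.
- cap3: The same cap as cap3_center; origin at the centre of its plain black underside, z along its axis.
- cap4: The same cap as cap4_center; origin at the centre of its plain black underside, z along its axis.
Things that resemble listed ones, but are neither listed nor needed, are in the scene too. What is shaped like the cap1 but green, orange or pink is not meant.

How it is judged:
By the outcome, as a careful person would: the job done as asked, in the order asked, and still so for the second after the job is handed in, with the robot touching nothing.
It also fails if it takes over 72 s, if anything falls off the work surface, if the arm or the gripper's body presses on something with over 40 N, if the wrist force passes 120 N, or if a joint passes its speed limit or range.

## Working session

There is one attempt and no reset: what is moved stays moved. The work goes in short steps, Python scripts to look and compute and a tool call to move; the robot and the scene stay as the last step left them, time stands still between calls to the robot, and variables do not carry over. Pictures are saved under pics/ and viewed, and the job is handed in when it is done.

Besides the shell and the picture viewer there is one more tool, called by a JSON object that holds its "fn" and its "kwargs", one argument or row to a line. arm_command: Moves the arm, as the interface text tells. Its arguments: {"type":"object","properties":{"increments":{"type":"array"},"squeeze":{"type":"number"}},"required":["increments"]}

```bash
ls; mkdir -p pics; cat > h.py <<'E'
import numpy as np, cv2
from workcell import read_state, viewer, robot
def snap(n,fn=None):
    c=viewer.camera(n)
    if fn: cv2.imwrite('pics/'+fn,c['image'][:,:,::-1])
    return c
def ray(c,u,v,z):
    V=np.array(c['view']);R=V[:3,:3];t=V[:3,3];o=-R.T@t
    d=R.T@np.array([(u-c['cx'])/c['fx'],(v-c['cy'])/c['fy'],1])
    return o+d*(z-o[2])/d[2]
def proj(c,p):
    V=np.array(c['view']);q=V[:3,:3]@np.array(p)+V[:3,3]
    return c['fx']*q[0]/q[2]+c['cx'],c['fy']*q[1]/q[2]+c['cy']
E
python3 - <<'E'
from h import *
for n in('top','side'):
    c=snap(n,n+'0.png'); V=np.array(c['view']); print(n,c['fx'],-V[:3,:3].T@V[:3,3])
print(read_state())
E
```

```text
pics
top 428.25649873781293 [ 405.95340812   -8.80258431 1169.97249416]
side 445.0729425832068 [  51.75645292 -782.00346407  647.99979686]
{'time_s': 0.1, 'q': array([ 1.11871862e+00,  3.81129804e-01,  1.29816814e+00,  1.50635258e-05,
        1.46358955e+00, -2.15302809e-01]), 'joint_vel': array([-7.22802798e-04,  4.78239204e-05, -2.34948912e-03,  5.87973586e-04,
       -7.40754157e-04, -3.54868474e-05]), 'joint_torque': array([ 2.53794467e-03, -4.49215150e+01, -2.31653827e+01, -2.55603327e-04,
        3.69941190e-03, -2.73590217e-05]), 'tool_pos': array([128.8962217 , 534.41483576, 230.77855758]), 'eef_rot': array([-3.14033091e+00, -2.91262302e-04,  2.90481595e+00]), 'wrist_force': array([-0.02160458,  0.29410487,  0.23300979]), 'torque': array([0.0396652 , 0.0070199 , 0.04970976]), 'gripper_width': 85.1677738731322}
```

View pics/top0.png

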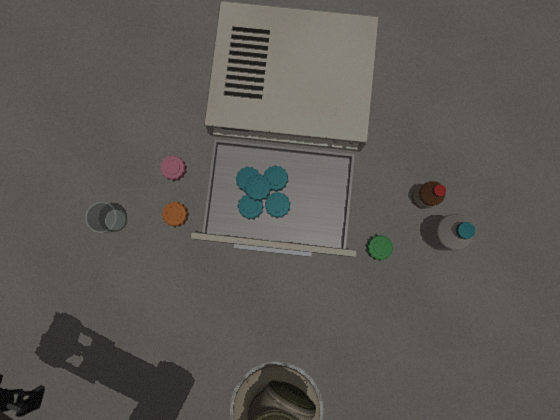

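View pics/side0.png

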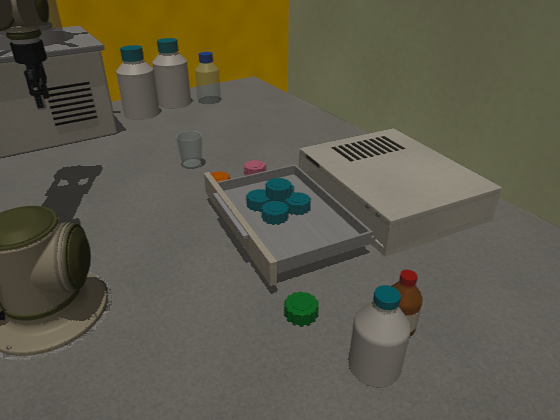

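The top view shows the drawer open toward the robot. Four teal caps lie at about (248,180), (275,178), (250,207) and (278,205), with the fifth on top at (258,187). The green (380,247), orange (175,214) and pink (172,168) caps are outside the drawer, so they are look-alikes. The bystanders are at (105,217), (432,194) and (455,232).

```bash
python3 - <<'E'
from h import *
c=snap('top'); im=c['image'][120:265,185:365,::-1]
cv2.imwrite('pics/crop0.png',cv2.resize(im,None,fx=4.4,fy=4.0,interpolation=cv2.INTER_CUBIC) if 0 else np.clip(cv2.resize(im,None,fx=4,fy=4,interpolation=cv2.INTER_CUBIC).astype(float)*1.6,0,255).astype(np.uint8))
s=snap('side'); im=s['image'][140:290,190:380,::-1]
cv2.imwrite('pics/crop0s.png',np.clip(cv2.resize(im,None,fx=4,fy=4,interpolation=cv2.INTER_CUBIC).astype(float)*1.4,0,255).astype(np.uint8))
E
```

```text
(no output)
```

View pics/crop0.png

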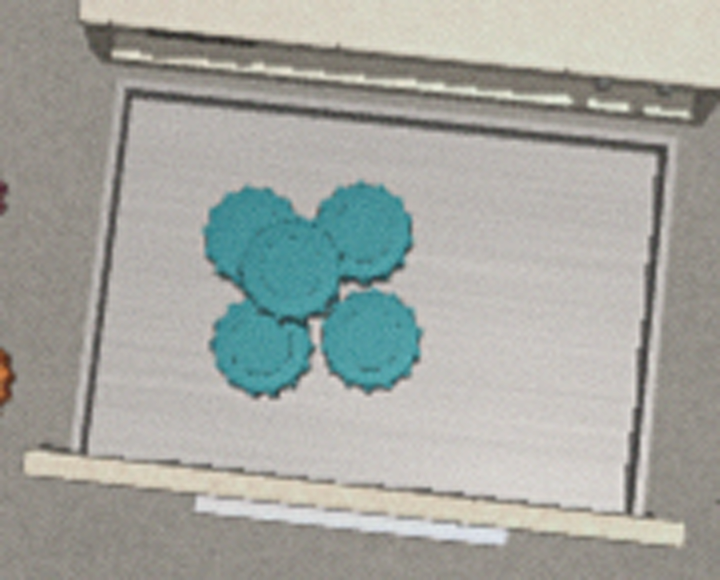

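View pics/crop0s.png

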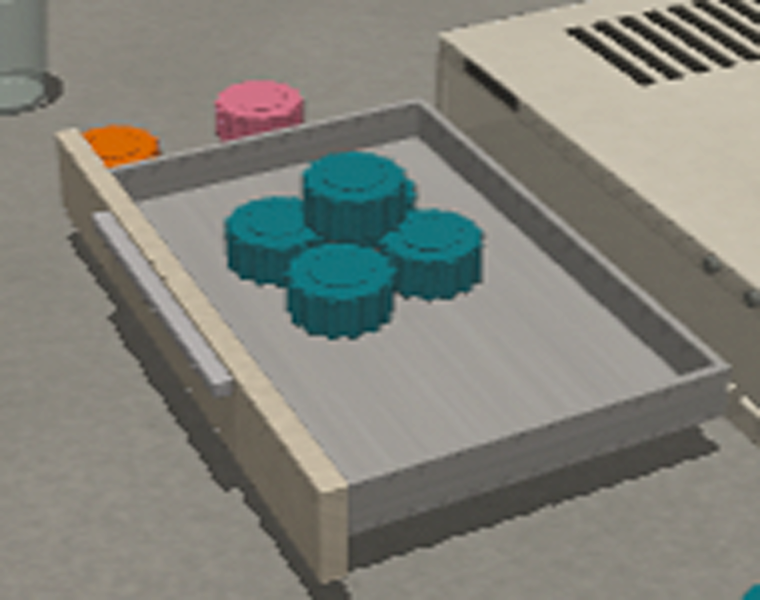

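```bash
cat >> h.py <<'E'
def plan(target,yaw_deg=None,jaw=None):
    """print dx dy dz cm in tool axes, rz deg to bring jaw line (tool y) to world angle yaw_deg"""
    from scipy.spatial.transform import Rotation as Ro
    s=read_state();R=Ro.from_euler('xyz',s['eef_rot']).as_matrix()
    d=R.T@(np.array(target)-s['tool_pos'])/10
    ja=np.degrees(np.arctan2(R[1,1],R[0,1]))
    rz=None
    if yaw_deg is not None:
        w=(yaw_deg-ja+90)%180-90; rz=round(-w,1)   # tool z down: +rz turns world -yaw
    print('t',round(s['time_s'],2),'d cm',d.round(2),'rz',rz,'jaw',round(ja,1),'q6',round(s['q'][5],2),'tilt',np.degrees(R[:,2]-[0,0,-1]).round(1),'F',s['wrist_force'].round(1),'w',round(s['gripper_width'],1),'pos',s['tool_pos'].round(1))
E
python3 - <<'E'
from h import *
c=snap('top')
P=lambda u,v,z:ray(c,185+u/4,120+v/4,z)
print('panel robot edge top L,R',P(25,473,86)[:2],P(683,543,86)[:2])
print('panel inner edge',P(30,452,86)[:2],P(685,522,86)[:2])
print('bar L R front',P(196,510,84)[:2],P(505,543,84)[:2])
print('walls outer L back/front',P(118,82,63)[:2],P(72,450,63)[:2],'R',P(676,140,63)[:2],P(641,515,63)[:2])
for n,u,v,z in [('A',252,234,65),('B',363,232,65),('C',262,347,65),('D',371,340,65),('T',290,268,95)]: print(n,P(u,v,z))
E
```

```text
panel robot edge top L,R [444.02647477 220.10667466] [ 403.6126141  -195.33089233]
panel inner edge [457.34700368 217.31699738] [ 416.75567369 -196.71703159]
bar L R front [421.64600974 111.46374178] [402.61911344 -83.78433599]
walls outer L back/front [703.67348049 170.81889891] [459.9566318  194.89857154] R [ 666.84177591 -197.3293146 ] [ 421.21818408 -172.53497258]
A [602.04070091  80.31710018  65.        ]
B [603.85826427   7.73845108  65.        ]
C [527.75327995  72.65553661  65.        ]
D [532.86044184   1.90350173  65.        ]
T [575.02361109  53.4175191   95.        ]
```

```bash
cat >> h.py <<'E'
C0=np.array([559.6,-0.9]);EX=np.array([.9952,-.0976]);EY=np.array([.0976,.9952])
def W(x,y,z): return np.r_[C0+x*EX+y*EY,z]
def DR(p): d=np.array(p)[:2]-C0; return d@EX,d@EY
E
python3 - <<'E'
from h import *
plan([575,53.4,150],84.4)
E
```

```text
t 0.25 d cm [-54.65 -36.3    8.12] rz -8.0 jaw 76.4 q6 -0.22 tilt [-0. -0.  0.] F [ 0.9 -0.3 -0.3] w 85.4 pos [129.  534.5 231. ]
```

{"fn": "arm_command", "kwargs": {
  "increments": [
    {"dx":-54.65,"dy":-36.3,"dz":8.1,"rz":-8,"jaw":8.54},
    {"dx":-54.65,"dy":-36.3,"dz":8.1,"rz":-8,"jaw":8.54},
    {"dx":-54.65,"dy":-36.3,"dz":8.1,"rz":-8,"jaw":8.54},
    {"dx":-54.65,"dy":-36.3,"dz":8.1,"rz":-8,"jaw":8.54},
    {"dx":-54.65,"dy":-36.3,"dz":8.1,"rz":-8,"jaw":8.54},
    {"dx":-54.65,"dy":-36.3,"dz":8.1,"rz":-8,"jaw":8.54},
    {"dx":-54.65,"dy":-36.3,"dz":8.1,"rz":-8,"jaw":8.54},
    {"dx":-54.65,"dy":-36.3,"dz":8.1,"rz":-8,"jaw":8.54},
    {"dx":-54.65,"dy":-36.3,"dz":8.1,"rz":-8,"jaw":8.54},
    {"dx":-54.65,"dy":-36.3,"dz":8.1,"rz":-8,"jaw":8.54},
    {"dx":-54.65,"dy":-36.3,"dz":8.1,"rz":-8,"jaw":8.54},
    {"dx":-54.65,"dy":-36.3,"dz":8.1,"rz":-8,"jaw":8.54}
  ]
}}

```text
validation failed for argument at $.in...
```

```bash
python3 - <<'E'
from h import *
plan([575,53.4,150],84.4)
E
```

```text
t 0.25 d cm [-54.65 -36.3    8.12] rz -8.0 jaw 76.4 q6 -0.22 tilt [-0. -0.  0.] F [ 0.9 -0.3 -0.3] w 85.4 pos [129.  534.5 231. ]
```

{"fn": "arm_command", "kwargs": {
  "increments": [
    {"rx":0,"ry":0,"rz":-8,"dx":-54.65,"dy":-36.3,"dz":8.1,"jaw":8.5}
  ]
}}

```text
time_s: 0.35
tool_pos: [159.9, 501.6, 225.5]
eef_rot: [3.14, -0.0, 3.044]
wrist_force: [1.7, -0.6, -0.0]
gripper_width: 84.8
```

```bash
python3 - <<'E'
from h import *
plan([575,53.4,150],84.4)
E
```

```text
t 0.35 d cm [-45.69 -40.56   7.47] rz -0.0 jaw 84.4 q6 -0.44 tilt [-0.   0.1  0. ] F [ 1.7 -0.6 -0. ] w 84.8 pos [159.9 501.6 225.5]
```

{"fn": "arm_command", "kwargs": {
  "increments": [
    {"rx":0,"ry":0,"rz":0,"dx":-45.7,"dy":-40.6,"dz":7.5,"jaw":8.5},
    {"rx":0,"ry":0,"rz":0,"dx":-45.7,"dy":-40.6,"dz":7.5,"jaw":8.5},
    {"rx":0,"ry":0,"rz":0,"dx":-45.7,"dy":-40.6,"dz":7.5,"jaw":8.5},
    {"rx":0,"ry":0,"rz":0,"dx":-45.7,"dy":-40.6,"dz":7.5,"jaw":8.5},
    {"rx":0,"ry":0,"rz":0,"dx":-45.7,"dy":-40.6,"dz":7.5,"jaw":8.5},
    {"rx":0,"ry":0,"rz":0,"dx":-45.7,"dy":-40.6,"dz":7.5,"jaw":8.5},
    {"rx":0,"ry":0,"rz":0,"dx":-45.7,"dy":-40.6,"dz":7.5,"jaw":8.5},
    {"rx":0,"ry":0,"rz":0,"dx":-45.7,"dy":-40.6,"dz":7.5,"jaw":8.5},
    {"rx":0,"ry":0,"rz":0,"dx":-45.7,"dy":-40.6,"dz":7.5,"jaw":8.5},
    {"rx":0,"ry":0,"rz":0,"dx":-45.7,"dy":-40.6,"dz":7.5,"jaw":8.5},
    {"rx":0,"ry":0,"rz":0,"dx":-45.7,"dy":-40.6,"dz":7.5,"jaw":8.5},
    {"rx":0,"ry":0,"rz":0,"dx":-45.7,"dy":-40.6,"dz":7.5,"jaw":8.5}
  ]
}}

```text
time_s: 1.55
tool_pos: [567.0, 61.0, 151.1]
eef_rot: [3.14, -0.0, 3.043]
wrist_force: [-0.4, 0.2, 0.4]
gripper_width: 85.1
```

```bash
python3 - <<'E'
from h import *
plan([575,53.4,68],84.4)
E
```

```text
t 1.55 d cm [-0.87 -0.69  8.31] rz -0.0 jaw 84.4 q6 -1.57 tilt [-0.   0.1  0. ] F [-0.4  0.2  0.4] w 85.1 pos [567.   61.  151.1]
```

{"fn": "arm_command", "kwargs": {
  "increments": [
    {"rx":0,"ry":0,"rz":0,"dx":-0.87,"dy":-0.7,"dz":2,"jaw":8.5},
    {"rx":0,"ry":0,"rz":0,"dx":-0.87,"dy":-0.7,"dz":5,"jaw":8.5},
    {"rx":0,"ry":0,"rz":0,"dx":-0.87,"dy":-0.7,"dz":7.5,"jaw":8.5},
    {"rx":0,"ry":0,"rz":0,"dx":-0.87,"dy":-0.7,"dz":8.3,"jaw":8.5},
    {"rx":0,"ry":0,"rz":0,"dx":-0.87,"dy":-0.7,"dz":8.3,"jaw":8.5},
    {"rx":0,"ry":0,"rz":0,"dx":-0.87,"dy":-0.7,"dz":8.3,"jaw":8.5}
  ]
}}

```text
time_s: 2.15
tool_pos: [575.6, 53.4, 69.2]
eef_rot: [3.14, 0.001, 3.044]
wrist_force: [-0.2, 0.3, 1.1]
gripper_width: 85.1
```

```bash
python3 - <<'E'
from h import *
plan([575,53.4,68],84.4)
c=snap('side');t=snap('top')
a=c['image'][100:300,190:390,::-1];b=t['image'][100:300,170:370,::-1]
cv2.imwrite('pics/g1.png',np.clip(cv2.resize(np.hstack([a,b]),(800,400),interpolation=cv2.INTER_CUBIC)*1.4,0,255))
E
```

```text
t 2.15 d cm [ 0.06 -0.    0.12] rz -0.0 jaw 84.4 q6 -1.59 tilt [0.1 0.1 0. ] F [-0.2  0.3  1.1] w 85.1 pos [575.6  53.4  69.2][ WARN:0@2.497] global loadsave.cpp:1063 imwrite_ Unsupported depth image for selected encoder is fallbacked to CV_8U.
```

View pics/g1.png

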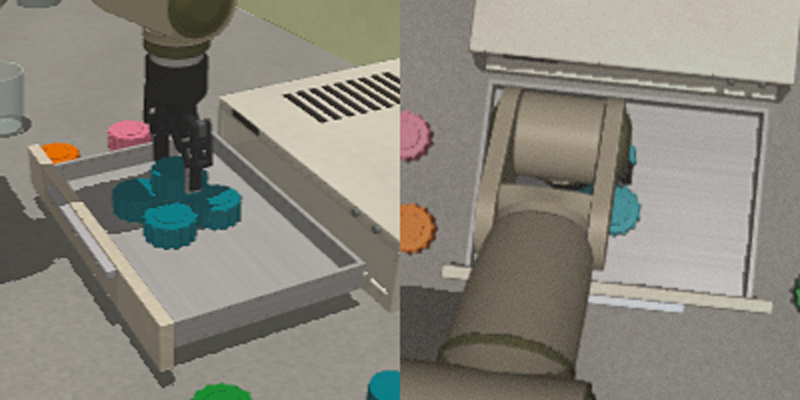

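The side view shows the fingers straddling the top cap (crop 180,170), clear of the lower caps. I'll close on it gently.

{"fn": "arm_command", "kwargs": {
  "increments": [
    {"rx":0,"ry":0,"rz":0,"dx":0,"dy":0,"dz":0,"jaw":6},
    {"rx":0,"ry":0,"rz":0,"dx":0,"dy":0,"dz":0,"jaw":6},
    {"rx":0,"ry":0,"rz":0,"dx":0,"dy":0,"dz":0,"jaw":6},
    {"rx":0,"ry":0,"rz":0,"dx":0,"dy":0,"dz":0,"jaw":6},
    {"rx":0,"ry":0,"rz":0,"dx":0,"dy":0,"dz":-2,"jaw":6},
    {"rx":0,"ry":0,"rz":0,"dx":0,"dy":0,"dz":-6,"jaw":6},
    {"rx":0,"ry":0,"rz":0,"dx":0,"dy":0,"dz":-6,"jaw":6}
  ],
  "squeeze": 30
}}

```text
time_s: 2.95
tool_pos: [577.8, 53.2, 134.7]
eef_rot: [3.14, 0.012, 3.044]
wrist_force: [0.4, 1.0, -0.7]
gripper_width: 66.7
```

```bash
python3 - <<'E'
from h import *
plan(W(68,-112,129),84.4)
c=snap('side')
a=c['image'][100:300,190:390,::-1]
cv2.imwrite('pics/g2.png',cv2.resize(a,(600,600),interpolation=cv2.INTER_CUBIC))
E
```

```text
t 2.95 d cm [ -5.51 -16.76   0.61] rz 0.0 jaw 84.4 q6 -1.59 tilt [0.7 0.  0. ] F [ 0.4  1.  -0.7] w 66.7 pos [577.8  53.2 134.7]
```

View pics/g2.png

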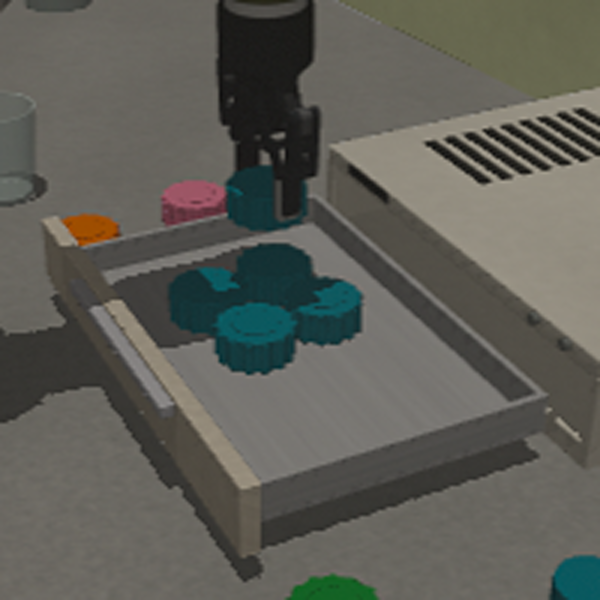

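{"fn": "arm_command", "kwargs": {
  "increments": [
    {"rx":0,"ry":0,"rz":0,"dx":-5.5,"dy":-16.75,"dz":0.6,"jaw":6},
    {"rx":0,"ry":0,"rz":0,"dx":-5.5,"dy":-16.75,"dz":0.6,"jaw":6},
    {"rx":0,"ry":0,"rz":0,"dx":-5.5,"dy":-16.75,"dz":0.6,"jaw":6},
    {"rx":0,"ry":0,"rz":0,"dx":-5.5,"dy":-16.75,"dz":0.6,"jaw":6},
    {"rx":0,"ry":0,"rz":0,"dx":-5.5,"dy":-16.75,"dz":0.6,"jaw":6},
    {"rx":0,"ry":0,"rz":0,"dx":-5.5,"dy":-16.75,"dz":4,"jaw":6},
    {"rx":0,"ry":0,"rz":0,"dx":-5.5,"dy":-16.75,"dz":6.5,"jaw":6},
    {"rx":0,"ry":0,"rz":0,"dx":-5.5,"dy":-16.75,"dz":8,"jaw":6},
    {"rx":0,"ry":0,"rz":0,"dx":-5.5,"dy":-16.75,"dz":8,"jaw":6}
  ]
}}

```text
time_s: 3.9
tool_pos: [614.1, -117.3, 49.6]
eef_rot: [3.138, 0.002, 3.044]
wrist_force: [1.2, 0.2, -0.3]
gripper_width: 66.9
```

```bash
python3 - <<'E'
from h import *
plan(W(68,-112,40),84.4)
E
```

```text
t 3.9 d cm [-0.24 -0.15  0.96] rz 0.0 jaw 84.4 q6 -1.85 tilt [0.2 0.2 0. ] F [ 1.2  0.2 -0.3] w 66.9 pos [ 614.1 -117.3   49.6]
```

{"fn": "arm_command", "kwargs": {
  "increments": [
    {"rx":0,"ry":0,"rz":0,"dx":-0.2,"dy":-0.15,"dz":0.6,"jaw":6},
    {"rx":0,"ry":0,"rz":0,"dx":-0.2,"dy":-0.15,"dz":1.0,"jaw":6},
    {"rx":0,"ry":0,"rz":0,"dx":-0.2,"dy":-0.15,"dz":1.0,"jaw":6},
    {"rx":0,"ry":0,"rz":0,"dx":-0.2,"dy":-0.15,"dz":1.0,"jaw":6}
  ]
}}

```text
time_s: 4.3
tool_pos: [616.6, -118.6, 41.0]
eef_rot: [3.139, 0.005, 3.045]
wrist_force: [-0.5, 1.9, 6.5]
gripper_width: 66.7
```

```bash
python3 - <<'E'
from h import *
plan(W(68,-112,40),84.4)
E
```

```text
t 4.3 d cm [ 0.02 -0.04  0.1 ] rz 0.1 jaw 84.5 q6 -1.86 tilt [0.3 0.1 0. ] F [-0.5  1.9  6.5] w 66.7 pos [ 616.6 -118.6   41. ]
```

{"fn": "arm_command", "kwargs": {
  "increments": [
    {"rx":0,"ry":0,"rz":0,"dx":0,"dy":0,"dz":0,"jaw":7.8},
    {"rx":0,"ry":0,"rz":0,"dx":0,"dy":0,"dz":0,"jaw":7.8},
    {"rx":0,"ry":0,"rz":0,"dx":0,"dy":0,"dz":0,"jaw":7.8},
    {"rx":0,"ry":0,"rz":0,"dx":0,"dy":0,"dz":-2,"jaw":7.8},
    {"rx":0,"ry":0,"rz":0,"dx":0,"dy":0,"dz":-6,"jaw":7.8},
    {"rx":0,"ry":0,"rz":0,"dx":0,"dy":0,"dz":-9,"jaw":7.8}
  ]
}}

```text
time_s: 4.9
tool_pos: [616.3, -119.0, 132.7]
eef_rot: [3.139, 0.005, 3.045]
wrist_force: [0.3, 0.0, 0.3]
gripper_width: 78.0
```

```bash
python3 - <<'E'
from h import *
plan([532.9,1.9,130],139.4)
c=snap('side'); t=snap('top')
a=c['image'][100:300,190:390,::-1];b=t['image'][100:300,170:370,::-1]
cv2.imwrite('pics/g3.png',cv2.resize(np.hstack([a,b]),(800,400),interpolation=cv2.INTER_CUBIC))
E
```

```text
t 4.9 d cm [ 9.47 11.22  0.24] rz -54.9 jaw 84.5 q6 -1.86 tilt [0.3 0.1 0. ] F [0.3 0.  0.3] w 78.0 pos [ 616.3 -119.   132.7]
```

View pics/g3.png

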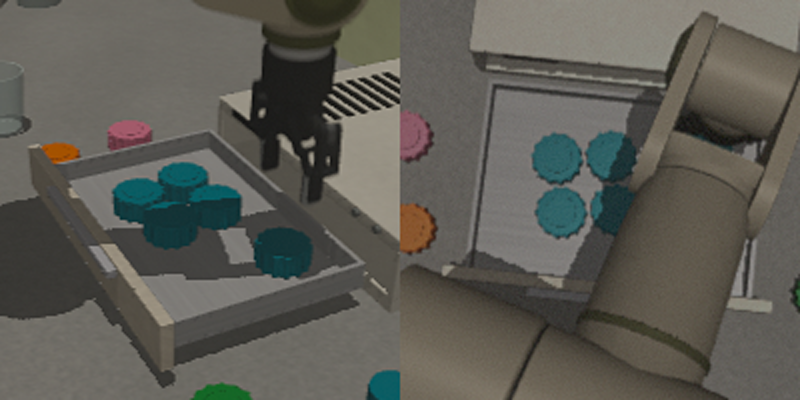

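```bash
python3 - <<'E'
from h import *
plan([532.9,1.9,130],49.4)
E
```

```text
t 5.0 d cm [ 9.63 11.26  0.42] rz 35.1 jaw 84.5 q6 -1.86 tilt [ 0.7 -0.   0. ] F [-0.3 -0.6 -0.4] w 78.1 pos [ 617.8 -119.5  135.4]
```

{"fn": "arm_command", "kwargs": {
  "increments": [
    {"rx":0,"ry":0,"rz":35,"dx":9.6,"dy":11.3,"dz":0.4,"jaw":8.5},
    {"rx":0,"ry":0,"rz":35,"dx":9.6,"dy":11.3,"dz":0.4,"jaw":8.5},
    {"rx":0,"ry":0,"rz":35,"dx":9.6,"dy":11.3,"dz":0.4,"jaw":8.5},
    {"rx":0,"ry":0,"rz":35,"dx":9.6,"dy":11.3,"dz":0.4,"jaw":8.5},
    {"rx":0,"ry":0,"rz":35,"dx":9.6,"dy":11.3,"dz":0.4,"jaw":8.5},
    {"rx":0,"ry":0,"rz":35,"dx":9.6,"dy":11.3,"dz":1.5,"jaw":8.5},
    {"rx":0,"ry":0,"rz":35,"dx":9.6,"dy":11.3,"dz":3,"jaw":8.5},
    {"rx":0,"ry":0,"rz":35,"dx":9.6,"dy":11.3,"dz":3,"jaw":8.5}
  ]
}}

```text
time_s: 5.8
tool_pos: [532.9, 1.6, 101.7]
eef_rot: [3.136, 0.006, 2.436]
wrist_force: [0.1, -0.2, 0.4]
gripper_width: 84.9
```

```bash
python3 - <<'E'
from h import *
plan([532.9,1.9,38],49.4)
c=snap('side'); t=snap('top')
a=c['image'][100:300,190:390,::-1];b=t['image'][100:300,170:370,::-1]
cv2.imwrite('pics/g4.png',cv2.resize(np.hstack([a,b]),(800,400),interpolation=cv2.INTER_CUBIC))
E
```

```text
t 5.8 d cm [ 0.06 -0.01  6.37] rz 0.2 jaw 49.6 q6 -1.09 tilt [0.5 0.  0. ] F [ 0.1 -0.2  0.4] w 84.9 pos [532.9   1.6 101.7]
```

View pics/g4.png

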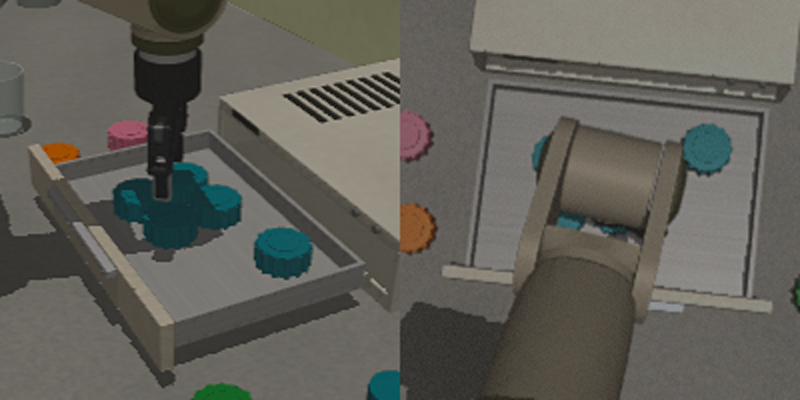

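{"fn": "arm_command", "kwargs": {
  "increments": [
    {"rx":0,"ry":0,"rz":0,"dx":0.1,"dy":0,"dz":2,"jaw":8.5},
    {"rx":0,"ry":0,"rz":0,"dx":0.1,"dy":0,"dz":4,"jaw":8.5},
    {"rx":0,"ry":0,"rz":0,"dx":0.1,"dy":0,"dz":4.5,"jaw":8.5},
    {"rx":0,"ry":0,"rz":0,"dx":0.1,"dy":0,"dz":4.5,"jaw":8.5}
  ]
}}

```text
time_s: 6.3
tool_pos: [533.6, 2.0, 58.5]
eef_rot: [3.135, 0.008, 2.435]
wrist_force: [0.1, -0.1, 0.0]
gripper_width: 85.1
```

```bash
python3 - <<'E'
from h import *
plan([532.9,1.9,38],49.4)
E
```

```text
t 6.3 d cm [ 0.06 -0.07  2.05] rz 0.1 jaw 49.5 q6 -1.08 tilt [ 0.6 -0.   0. ] F [ 0.1 -0.1  0. ] w 85.1 pos [533.6   2.   58.5]
```

{"fn": "arm_command", "kwargs": {
  "increments": [
    {"rx":0,"ry":0,"rz":0,"dx":0.05,"dy":-0.05,"dz":1.2,"jaw":8.5},
    {"rx":0,"ry":0,"rz":0,"dx":0.05,"dy":-0.05,"dz":2,"jaw":8.5},
    {"rx":0,"ry":0,"rz":0,"dx":0.05,"dy":-0.05,"dz":2,"jaw":8.5},
    {"rx":0,"ry":0,"rz":0,"dx":0.05,"dy":-0.05,"dz":2,"jaw":6},
    {"rx":0,"ry":0,"rz":0,"dx":0.05,"dy":-0.05,"dz":2,"jaw":6},
    {"rx":0,"ry":0,"rz":0,"dx":0.05,"dy":-0.05,"dz":2,"jaw":6},
    {"rx":0,"ry":0,"rz":0,"dx":0.05,"dy":-0.05,"dz":2,"jaw":6}
  ]
}}

```text
time_s: 7.0
tool_pos: [533.4, 1.9, 39.0]
eef_rot: [3.134, 0.009, 2.435]
wrist_force: [0.0, 1.0, 3.9]
gripper_width: 66.7
```

```bash
python3 - <<'E'
from h import *
plan([532.9,1.9,38],49.4)
plan(W(-68,-112,130),84.4)
E
```

```text
t 7.0 d cm [ 0.04 -0.03  0.1 ] rz 0.1 jaw 49.5 q6 -1.09 tilt [ 0.7 -0.   0. ] F [0.  1.  3.9] w 66.7 pos [533.4   1.9  39. ]
t 7.0 d cm [ -3.09 -11.52  -9.16] rz -34.9 jaw 49.5 q6 -1.09 tilt [ 0.7 -0.   0. ] F [0.  1.  3.9] w 66.7 pos [533.4   1.9  39. ]
```

{"fn": "arm_command", "kwargs": {
  "increments": [
    {"rx":0,"ry":0,"rz":0,"dx":0,"dy":0,"dz":-3,"jaw":6},
    {"rx":0,"ry":0,"rz":0,"dx":0,"dy":0,"dz":-7,"jaw":6},
    {"rx":0.3,"ry":0.6,"rz":-35,"dx":-3.1,"dy":-11.5,"dz":-7,"jaw":6},
    {"rx":0.3,"ry":0.6,"rz":-35,"dx":-3.1,"dy":-11.5,"dz":-7,"jaw":6},
    {"rx":0.3,"ry":0.6,"rz":-35,"dx":-3.1,"dy":-11.5,"dz":-7,"jaw":6},
    {"rx":0.3,"ry":0.6,"rz":-35,"dx":-3.1,"dy":-11.5,"dz":-7,"jaw":6},
    {"rx":0.3,"ry":0.6,"rz":-35,"dx":-3.1,"dy":-11.5,"dz":-7,"jaw":6},
    {"rx":0.3,"ry":0.6,"rz":-35,"dx":-3.1,"dy":-11.5,"dz":-5,"jaw":6},
    {"rx":0.3,"ry":0.6,"rz":-35,"dx":-3.1,"dy":-11.5,"dz":-3,"jaw":6},
    {"rx":0.3,"ry":0.6,"rz":-35,"dx":-3.1,"dy":-11.5,"dz":-1.5,"jaw":6},
    {"rx":0.3,"ry":0.6,"rz":-35,"dx":-3.1,"dy":-11.5,"dz":-1,"jaw":6}
  ]
}}

```text
time_s: 8.1
tool_pos: [481.6, -105.4, 47.2]
eef_rot: [-3.141, -0.002, 3.046]
wrist_force: [0.5, 0.2, -0.4]
gripper_width: 67.0
```

```bash
python3 - <<'E'
from h import *
plan(W(-68,-112,39),84.4)
E
```

```text
t 8.1 d cm [ 0.05 -0.04  0.82] rz 0.1 jaw 84.5 q6 -1.93 tilt [-0.1 -0.   0. ] F [ 0.5  0.2 -0.4] w 67.0 pos [ 481.6 -105.4   47.2]
```

Lower onto the floor.

{"fn": "arm_command", "kwargs": {
  "increments": [
    {"rx":0,"ry":0,"rz":0,"dx":0,"dy":0,"dz":0.5,"jaw":6},
    {"rx":0,"ry":0,"rz":0,"dx":0,"dy":0,"dz":0.75,"jaw":6},
    {"rx":0,"ry":0,"rz":0,"dx":0,"dy":0,"dz":0.75,"jaw":6},
    {"rx":0,"ry":0,"rz":0,"dx":0,"dy":0,"dz":0.75,"jaw":6}
  ]
}}

```text
time_s: 8.5
tool_pos: [481.8, -105.5, 40.1]
eef_rot: [-3.141, -0.001, 3.046]
wrist_force: [0.2, 0.8, -0.3]
gripper_width: 66.9
```

```bash
python3 - <<'E'
from h import *
plan(W(-68,-112,39),84.4)
E
```

```text
t 8.5 d cm [ 0.08 -0.03  0.11] rz 0.1 jaw 84.5 q6 -1.93 tilt [-0.1 -0.   0. ] F [ 0.2  0.8 -0.3] w 66.9 pos [ 481.8 -105.5   40.1]
```

{"fn": "arm_command", "kwargs": {
  "increments": [
    {"rx":0,"ry":0,"rz":0,"dx":0,"dy":0,"dz":0.15,"jaw":6},
    {"rx":0,"ry":0,"rz":0,"dx":0,"dy":0,"dz":0.15,"jaw":6},
    {"rx":0,"ry":0,"rz":0,"dx":0,"dy":0,"dz":0.1,"jaw":7.8},
    {"rx":0,"ry":0,"rz":0,"dx":0,"dy":0,"dz":0.1,"jaw":7.8},
    {"rx":0,"ry":0,"rz":0,"dx":0,"dy":0,"dz":0.1,"jaw":7.8},
    {"rx":0,"ry":0,"rz":0,"dx":0,"dy":0,"dz":-2,"jaw":7.8},
    {"rx":0,"ry":0,"rz":0,"dx":0,"dy":0,"dz":-6,"jaw":7.8},
    {"rx":0,"ry":0,"rz":0,"dx":0,"dy":0,"dz":-9,"jaw":7.8},
    {"rx":0,"ry":0,"rz":0,"dx":0,"dy":0,"dz":-9,"jaw":7.8}
  ]
}}

```text
time_s: 9.4
tool_pos: [483.5, -106.1, 133.6]
eef_rot: [-3.138, 0.006, 3.046]
wrist_force: [0.0, -1.3, -1.0]
gripper_width: 78.4
```

```bash
python3 - <<'E'
from h import *
plan([527.8,72.7,130],84.4)
c=snap('side'); t=snap('top')
a=c['image'][100:300,190:390,::-1];b=t['image'][100:300,170:370,::-1]
cv2.imwrite('pics/g5.png',cv2.resize(np.hstack([a,b]),(800,400),interpolation=cv2.INTER_CUBIC))
E
```

```text
t 9.4 d cm [-2.71 18.22  0.32] rz 0.1 jaw 84.5 q6 -1.93 tilt [ 0.3 -0.2  0. ] F [ 0.  -1.3 -1. ] w 78.4 pos [ 483.5 -106.1  133.6]
```

View pics/g5.png

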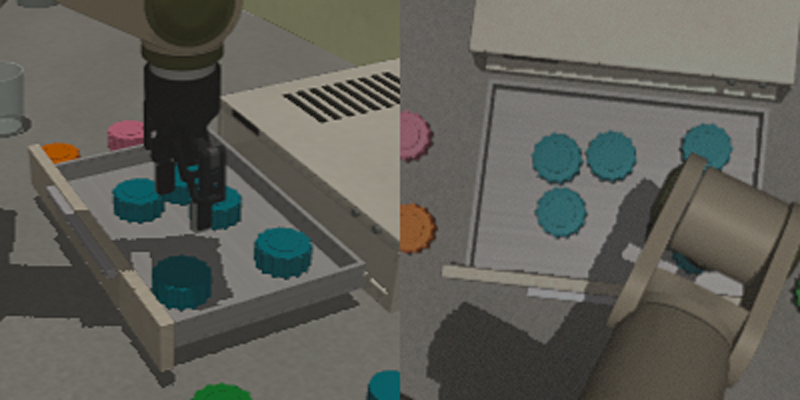

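The second cap is placed flat at the right front. The remaining three are unmoved, with the front-left cap still at top pixel (250.5,206.5). Next is that one.

{"fn": "arm_command", "kwargs": {
  "increments": [
    {"rx":0,"ry":0,"rz":0,"dx":-2.7,"dy":18.2,"dz":0.3,"jaw":8.5},
    {"rx":0,"ry":0,"rz":0,"dx":-2.7,"dy":18.2,"dz":0.3,"jaw":8.5},
    {"rx":0,"ry":0,"rz":0,"dx":-2.7,"dy":18.2,"dz":0.3,"jaw":8.5},
    {"rx":0,"ry":0,"rz":0,"dx":-2.7,"dy":18.2,"dz":0.3,"jaw":8.5},
    {"rx":0,"ry":0,"rz":0,"dx":-2.7,"dy":18.2,"dz":0.3,"jaw":8.5},
    {"rx":0,"ry":0,"rz":0,"dx":-2.7,"dy":18.2,"dz":3,"jaw":8.5},
    {"rx":0,"ry":0,"rz":0,"dx":-2.7,"dy":18.2,"dz":5,"jaw":8.5},
    {"rx":0,"ry":0,"rz":0,"dx":-2.7,"dy":18.2,"dz":6,"jaw":8.5},
    {"rx":0,"ry":0,"rz":0,"dx":-2.7,"dy":18.2,"dz":6,"jaw":8.5}
  ]
}}

```text
time_s: 10.4
tool_pos: [525.1, 72.7, 68.3]
eef_rot: [-3.141, -0.004, 3.045]
wrist_force: [-0.1, 0.3, -0.3]
gripper_width: 85.1
```

```bash
python3 - <<'E'
from h import *
plan([527.8,72.7,38.5],84.4)
E
```

```text
t 10.4 d cm [-0.28  0.03  2.98] rz 0.1 jaw 84.5 q6 -1.56 tilt [-0.3 -0.   0. ] F [-0.1  0.3 -0.3] w 85.1 pos [525.1  72.7  68.3]
```

{"fn": "arm_command", "kwargs": {
  "increments": [
    {"rx":0,"ry":0,"rz":0,"dx":-0.25,"dy":0,"dz":1.5,"jaw":8.5},
    {"rx":0,"ry":0,"rz":0,"dx":-0.25,"dy":0,"dz":3,"jaw":8.5},
    {"rx":0,"ry":0,"rz":0,"dx":-0.25,"dy":0,"dz":3,"jaw":8.5},
    {"rx":0,"ry":0,"rz":0,"dx":-0.25,"dy":0,"dz":3,"jaw":6},
    {"rx":0,"ry":0,"rz":0,"dx":-0.25,"dy":0,"dz":3,"jaw":6},
    {"rx":0,"ry":0,"rz":0,"dx":-0.25,"dy":0,"dz":3,"jaw":6},
    {"rx":0,"ry":0,"rz":0,"dx":-0.25,"dy":0,"dz":3,"jaw":6}
  ]
}}

```text
time_s: 11.1
tool_pos: [528.1, 72.3, 39.5]
eef_rot: [-3.14, -0.002, 3.045]
wrist_force: [-1.1, -0.3, 6.8]
gripper_width: 66.9
```

```bash
python3 - <<'E'
from h import *
plan(W(-68,112,38.5),84.4)
E
```

```text
t 11.1 d cm [2.94 4.23 0.1 ] rz 0.1 jaw 84.5 q6 -1.56 tilt [-0.1 -0.1  0. ] F [-1.1 -0.3  6.8] w 66.9 pos [528.1  72.3  39.5]
```

{"fn": "arm_command", "kwargs": {
  "increments": [
    {"rx":0,"ry":0,"rz":0,"dx":0,"dy":0,"dz":-2,"jaw":6},
    {"rx":0,"ry":0,"rz":0,"dx":0,"dy":0,"dz":-4,"jaw":6},
    {"rx":0,"ry":0,"rz":0,"dx":2.95,"dy":4.2,"dz":-4,"jaw":6},
    {"rx":0,"ry":0,"rz":0,"dx":2.95,"dy":4.2,"dz":-4,"jaw":6},
    {"rx":0,"ry":0,"rz":0,"dx":2.95,"dy":4.2,"dz":-3,"jaw":6},
    {"rx":0,"ry":0,"rz":0,"dx":2.95,"dy":4.2,"dz":-1.5,"jaw":6},
    {"rx":0,"ry":0,"rz":0,"dx":2.95,"dy":4.2,"dz":-0.6,"jaw":6},
    {"rx":0,"ry":0,"rz":0,"dx":2.95,"dy":4.2,"dz":0,"jaw":6},
    {"rx":0,"ry":0,"rz":0,"dx":2.95,"dy":4.2,"dz":0.1,"jaw":6},
    {"rx":0,"ry":0,"rz":0,"dx":2.95,"dy":4.2,"dz":0.1,"jaw":6}
  ]
}}

```text
time_s: 12.1
tool_pos: [503.1, 116.4, 38.3]
eef_rot: [-3.14, -0.002, 3.045]
wrist_force: [0.7, -0.0, -0.3]
gripper_width: 66.9
```

```bash
python3 - <<'E'
from h import *
plan(W(-68,112,38.5),84.4)
E
```

```text
t 12.1 d cm [ 0.03  0.07 -0.02] rz 0.1 jaw 84.5 q6 -1.47 tilt [-0.1 -0.1  0. ] F [ 0.7 -0.  -0.3] w 66.9 pos [503.1 116.4  38.3]
```

{"fn": "arm_command", "kwargs": {
  "increments": [
    {"rx":0,"ry":0,"rz":0,"dx":0,"dy":0,"dz":0.15,"jaw":6},
    {"rx":0,"ry":0,"rz":0,"dx":0,"dy":0,"dz":0.15,"jaw":6}
  ]
}}

```text
time_s: 12.3
tool_pos: [503.6, 116.4, 38.2]
eef_rot: [-3.141, -0.0, 3.045]
wrist_force: [-5.0, 1.5, 16.5]
gripper_width: 66.9
```

```bash
python3 - <<'E'
from h import *
plan(W(-68,112,38.5),84.4)
c=snap('side')
a=c['image'][100:300,190:390,::-1]
cv2.imwrite('pics/g6.png',cv2.resize(a,(600,600),interpolation=cv2.INTER_CUBIC))
E
```

```text
t 12.3 d cm [ 0.08  0.07 -0.03] rz 0.0 jaw 84.4 q6 -1.48 tilt [-0. -0.  0.] F [-5.   1.5 16.5] w 66.9 pos [503.6 116.4  38.2]
```

View pics/g6.png

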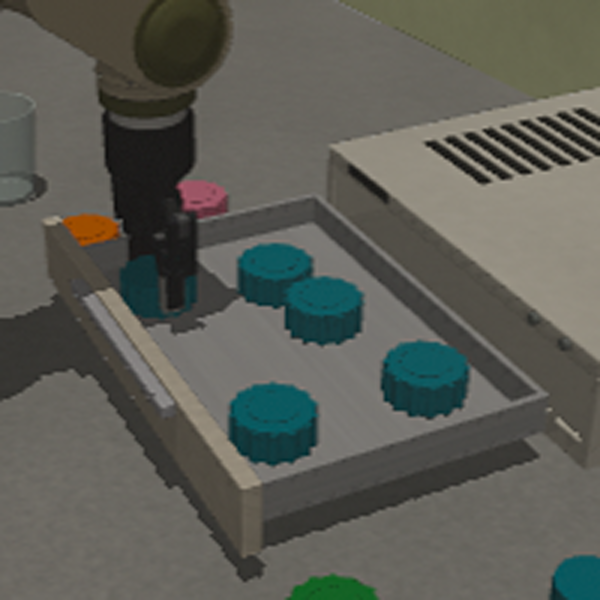

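The cap touches the floor with 16 N. I'll release and back off.

{"fn": "arm_command", "kwargs": {
  "increments": [
    {"rx":0,"ry":0,"rz":0,"dx":0,"dy":0,"dz":-0.05,"jaw":7.8},
    {"rx":0,"ry":0,"rz":0,"dx":0,"dy":0,"dz":-0.05,"jaw":7.8},
    {"rx":0,"ry":0,"rz":0,"dx":0,"dy":0,"dz":-0.05,"jaw":7.8},
    {"rx":0,"ry":0,"rz":0,"dx":0,"dy":0,"dz":-2,"jaw":7.8},
    {"rx":0,"ry":0,"rz":0,"dx":0,"dy":0,"dz":-6,"jaw":7.8},
    {"rx":0,"ry":0,"rz":0,"dx":0,"dy":0,"dz":-9,"jaw":7.8},
    {"rx":0,"ry":0,"rz":0,"dx":0,"dy":0,"dz":-9,"jaw":7.8}
  ]
}}

```text
time_s: 13.05
tool_pos: [505.4, 116.4, 131.5]
eef_rot: [-3.142, 0.007, 3.045]
wrist_force: [0.1, 0.7, -0.5]
gripper_width: 77.8
```

```bash
python3 - <<'E'
from h import *
plan([603.9,7.7,130],-5.6)
E
```

```text
t 13.05 d cm [-10.86  -9.87   0.23] rz -90.0 jaw 84.4 q6 -1.48 tilt [ 0.4 -0.   0. ] F [ 0.1  0.7 -0.5] w 77.8 pos [505.4 116.4 131.5]
```

{"fn": "arm_command", "kwargs": {
  "increments": [
    {"rx":0,"ry":0,"rz":90,"dx":-10.9,"dy":-9.9,"dz":0.2,"jaw":8.5},
    {"rx":0,"ry":0,"rz":90,"dx":-10.9,"dy":-9.9,"dz":0.2,"jaw":8.5},
    {"rx":0,"ry":0,"rz":90,"dx":-10.9,"dy":-9.9,"dz":0.2,"jaw":8.5},
    {"rx":0,"ry":0,"rz":90,"dx":-10.9,"dy":-9.9,"dz":0.2,"jaw":8.5},
    {"rx":0,"ry":0,"rz":90,"dx":-10.9,"dy":-9.9,"dz":0.2,"jaw":8.5},
    {"rx":0,"ry":0,"rz":90,"dx":-10.9,"dy":-9.9,"dz":0.2,"jaw":8.5},
    {"rx":0,"ry":0,"rz":90,"dx":-10.9,"dy":-9.9,"dz":0.2,"jaw":8.5},
    {"rx":0,"ry":0,"rz":90,"dx":-10.9,"dy":-9.9,"dz":0.2,"jaw":8.5},
    {"rx":0,"ry":0,"rz":90,"dx":-10.9,"dy":-9.9,"dz":0.2,"jaw":8.5},
    {"rx":0,"ry":0,"rz":90,"dx":-10.9,"dy":-9.9,"dz":0.2,"jaw":8.5},
    {"rx":0,"ry":0,"rz":90,"dx":-10.9,"dy":-9.9,"dz":1,"jaw":8.5},
    {"rx":0,"ry":0,"rz":90,"dx":-10.9,"dy":-9.9,"dz":3,"jaw":8.5}
  ]
}}

```text
time_s: 14.25
tool_pos: [605.0, 7.2, 102.1]
eef_rot: [3.133, 0.0, 1.472]
wrist_force: [0.4, -0.2, -0.4]
gripper_width: 85.0
```

```bash
python3 - <<'E'
from h import *
plan([603.9,7.7,38.5],-5.6)
c=snap('side'); t=snap('top')
a=c['image'][100:300,190:390,::-1];b=t['image'][100:300,170:370,::-1]
cv2.imwrite('pics/g7.png',cv2.resize(np.hstack([a,b]),(800,400),interpolation=cv2.INTER_CUBIC))
E
```

```text
t 14.25 d cm [ 0.04 -0.17  6.36] rz -0.1 jaw -5.7 q6 -0.08 tilt [ 0.5 -0.1  0. ] F [ 0.4 -0.2 -0.4] w 85.0 pos [605.    7.2 102.1]
```

View pics/g7.png

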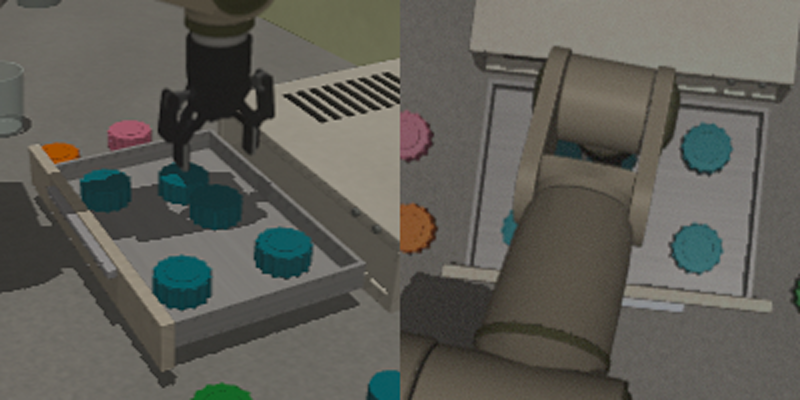

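{"fn": "arm_command", "kwargs": {
  "increments": [
    {"rx":0.5,"ry":0,"rz":0,"dx":0,"dy":-0.15,"dz":2,"jaw":8.5},
    {"rx":0.5,"ry":0,"rz":0,"dx":0,"dy":-0.15,"dz":4.5,"jaw":8.5},
    {"rx":0.5,"ry":0,"rz":0,"dx":0,"dy":-0.15,"dz":6,"jaw":8.5},
    {"rx":0.5,"ry":0,"rz":0,"dx":0,"dy":-0.15,"dz":6.3,"jaw":8.5},
    {"rx":0.5,"ry":0,"rz":0,"dx":0,"dy":-0.15,"dz":6.3,"jaw":8.5},
    {"rx":0.5,"ry":0,"rz":0,"dx":0,"dy":-0.15,"dz":6.3,"jaw":6},
    {"rx":0.5,"ry":0,"rz":0,"dx":0,"dy":-0.15,"dz":6.3,"jaw":6},
    {"rx":0.5,"ry":0,"rz":0,"dx":0,"dy":-0.15,"dz":6.3,"jaw":6},
    {"rx":0.5,"ry":0,"rz":0,"dx":0,"dy":-0.15,"dz":6.3,"jaw":6}
  ]
}}

```text
time_s: 15.25
tool_pos: [602.1, 7.6, 37.4]
eef_rot: [-3.136, -0.0, 1.474]
wrist_force: [-0.5, 0.3, 5.8]
gripper_width: 67.1
```

```bash
python3 - <<'E'
from h import *
plan(W(0,-8,38.5),-5.6)
E
```

```text
t 15.25 d cm [-2.06 -4.15 -0.09] rz 0.1 jaw -5.5 q6 -0.09 tilt [-0.3  0.   0. ] F [-0.5  0.3  5.8] w 67.1 pos [602.1   7.6  37.4]
```

{"fn": "arm_command", "kwargs": {
  "increments": [
    {"rx":0,"ry":0,"rz":0,"dx":0,"dy":0,"dz":-2,"jaw":6},
    {"rx":0,"ry":0,"rz":0,"dx":-2.05,"dy":-4.15,"dz":-3.5,"jaw":6},
    {"rx":0,"ry":0,"rz":0,"dx":-2.05,"dy":-4.15,"dz":-3.5,"jaw":6},
    {"rx":0,"ry":0,"rz":0,"dx":-2.05,"dy":-4.15,"dz":-2.5,"jaw":6},
    {"rx":0,"ry":0,"rz":0,"dx":-2.05,"dy":-4.15,"dz":-1,"jaw":6},
    {"rx":0,"ry":0,"rz":0,"dx":-2.05,"dy":-4.15,"dz":-0.3,"jaw":6},
    {"rx":0,"ry":0,"rz":0,"dx":-2.05,"dy":-4.15,"dz":0,"jaw":6},
    {"rx":0,"ry":0,"rz":0,"dx":-2.05,"dy":-4.15,"dz":0.05,"jaw":6},
    {"rx":0,"ry":0,"rz":0,"dx":-2.05,"dy":-4.15,"dz":0.05,"jaw":6}
  ]
}}

```text
time_s: 16.15
tool_pos: [559.1, -8.6, 37.3]
eef_rot: [-3.136, -0.0, 1.474]
wrist_force: [-2.8, -0.1, 5.9]
gripper_width: 67.2
```

```bash
python3 - <<'E'
from h import *
plan(W(0,-8,38.5),-5.6)
E
```

```text
t 16.15 d cm [-0.03 -0.03 -0.12] rz 0.1 jaw -5.5 q6 -0.13 tilt [-0.3  0.   0. ] F [-2.8 -0.1  5.9] w 67.2 pos [559.1  -8.6  37.3]
```

{"fn": "arm_command", "kwargs": {
  "increments": [
    {"rx":0,"ry":0,"rz":0,"dx":0,"dy":0,"dz":0,"jaw":7.8},
    {"rx":0,"ry":0,"rz":0,"dx":0,"dy":0,"dz":0,"jaw":7.8},
    {"rx":0,"ry":0,"rz":0,"dx":0,"dy":0,"dz":0,"jaw":7.8},
    {"rx":0,"ry":0,"rz":0,"dx":0,"dy":0,"dz":-2,"jaw":7.8},
    {"rx":0,"ry":0,"rz":0,"dx":0,"dy":0,"dz":-6,"jaw":7.8},
    {"rx":0,"ry":0,"rz":0,"dx":0,"dy":0,"dz":-8,"jaw":8.5},
    {"rx":0,"ry":0,"rz":0,"dx":0,"dy":0,"dz":-8,"jaw":8.5}
  ]
}}

```text
time_s: 16.85
tool_pos: [561.0, -8.9, 120.0]
eef_rot: [-3.141, 0.0, 1.474]
wrist_force: [0.5, 0.0, 0.6]
gripper_width: 85.0
```

```bash
python3 - <<'E'
from h import *
plan([602,80.3,110],-5.6)
E
```

```text
t 16.85 d cm [9.27 3.23 1.  ] rz 0.1 jaw -5.5 q6 -0.13 tilt [-0. -0.  0.] F [0.5 0.  0.6] w 85.0 pos [561.   -8.9 120. ]
```

{"fn": "arm_command", "kwargs": {
  "increments": [
    {"rx":0,"ry":0,"rz":0,"dx":9.3,"dy":3.2,"dz":0,"jaw":8.5},
    {"rx":0,"ry":0,"rz":0,"dx":9.3,"dy":3.2,"dz":0,"jaw":8.5},
    {"rx":0,"ry":0,"rz":0,"dx":9.3,"dy":3.2,"dz":0,"jaw":8.5},
    {"rx":0,"ry":0,"rz":0,"dx":9.3,"dy":3.2,"dz":1.5,"jaw":8.5},
    {"rx":0,"ry":0,"rz":0,"dx":9.3,"dy":3.2,"dz":1.5,"jaw":8.5}
  ]
}}

```text
time_s: 17.35
tool_pos: [600.4, 80.7, 102.2]
eef_rot: [-3.136, 0.001, 1.475]
wrist_force: [-0.6, 0.3, -0.3]
gripper_width: 85.3
```

```bash
python3 - <<'E'
from h import *
plan([602,80.3,38],-5.6)
c=snap('side'); t=snap('top')
a=c['image'][100:300,190:390,::-1];b=t['image'][100:300,170:370,::-1]
cv2.imwrite('pics/g8.png',cv2.resize(np.hstack([a,b]),(800,400),interpolation=cv2.INTER_CUBIC))
E
```

```text
t 17.35 d cm [-0.02  0.2   6.42] rz 0.1 jaw -5.5 q6 0.03 tilt [-0.3 -0.   0. ] F [-0.6  0.3 -0.3] w 85.3 pos [600.4  80.7 102.2]
```

View pics/g8.png

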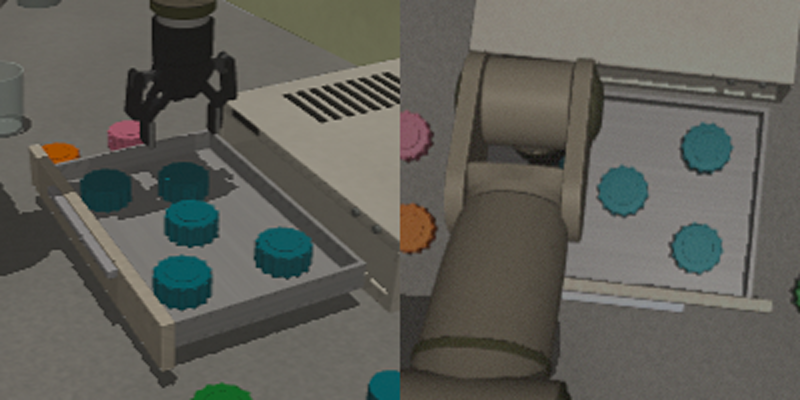

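Four caps lie flat and well apart, and the gripper is over the last one at side crop (183,180).

{"fn": "arm_command", "kwargs": {
  "increments": [
    {"rx":0,"ry":0,"rz":0,"dx":0,"dy":0.2,"dz":2,"jaw":8.5},
    {"rx":0,"ry":0,"rz":0,"dx":0,"dy":0.2,"dz":4.5,"jaw":8.5},
    {"rx":0,"ry":0,"rz":0,"dx":0,"dy":0.2,"dz":6,"jaw":8.5},
    {"rx":0,"ry":0,"rz":0,"dx":0,"dy":0.2,"dz":6.4,"jaw":8.5},
    {"rx":0,"ry":0,"rz":0,"dx":0,"dy":0.2,"dz":6.4,"jaw":8.5},
    {"rx":0,"ry":0,"rz":0,"dx":0,"dy":0.2,"dz":6.4,"jaw":6},
    {"rx":0,"ry":0,"rz":0,"dx":0,"dy":0.2,"dz":6.4,"jaw":6},
    {"rx":0,"ry":0,"rz":0,"dx":0,"dy":0.2,"dz":6.4,"jaw":6},
    {"rx":0,"ry":0,"rz":0,"dx":0,"dy":0.2,"dz":6.4,"jaw":6}
  ]
}}

```text
time_s: 18.35
tool_pos: [603.9, 79.9, 41.7]
eef_rot: [3.141, 0.001, 1.474]
wrist_force: [-1.0, 0.2, 6.5]
gripper_width: 67.0
```

```bash
python3 - <<'E'
from h import *
plan(W(60,112,38),-5.6)
E
```

```text
t 18.35 d cm [2.72 2.38 0.37] rz 0.1 jaw -5.5 q6 0.03 tilt [ 0. -0.  0.] F [-1.   0.2  6.5] w 67.0 pos [603.9  79.9  41.7]
```

{"fn": "arm_command", "kwargs": {
  "increments": [
    {"rx":0,"ry":0,"rz":0,"dx":0,"dy":0,"dz":-2,"jaw":6},
    {"rx":0,"ry":0,"rz":0,"dx":2.7,"dy":2.4,"dz":-3,"jaw":6},
    {"rx":0,"ry":0,"rz":0,"dx":2.7,"dy":2.4,"dz":-3,"jaw":6},
    {"rx":0,"ry":0,"rz":0,"dx":2.7,"dy":2.4,"dz":-2,"jaw":6},
    {"rx":0,"ry":0,"rz":0,"dx":2.7,"dy":2.4,"dz":-1,"jaw":6},
    {"rx":0,"ry":0,"rz":0,"dx":2.7,"dy":2.4,"dz":-0.3,"jaw":6},
    {"rx":0,"ry":0,"rz":0,"dx":2.7,"dy":2.4,"dz":0,"jaw":6},
    {"rx":0,"ry":0,"rz":0,"dx":2.7,"dy":2.4,"dz":0.05,"jaw":6},
    {"rx":0,"ry":0,"rz":0,"dx":2.7,"dy":2.4,"dz":0.05,"jaw":6}
  ]
}}

```text
time_s: 19.25
tool_pos: [629.8, 104.0, 41.7]
eef_rot: [-3.141, 0.001, 1.474]
wrist_force: [-4.0, -0.7, 8.8]
gripper_width: 67.1
```

```bash
python3 - <<'E'
from h import *
plan(W(60,112,38),-5.6)
E
```

```text
t 19.25 d cm [0.08 0.03 0.37] rz 0.0 jaw -5.6 q6 0.08 tilt [-0.  -0.1  0. ] F [-4.  -0.7  8.8] w 67.1 pos [629.8 104.   41.7]
```

{"fn": "arm_command", "kwargs": {
  "increments": [
    {"rx":0,"ry":0,"rz":0,"dx":0,"dy":0,"dz":0,"jaw":7.7},
    {"rx":0,"ry":0,"rz":0,"dx":0,"dy":0,"dz":0,"jaw":7.7},
    {"rx":0,"ry":0,"rz":0,"dx":0,"dy":0,"dz":0,"jaw":7.7},
    {"rx":0,"ry":0,"rz":0,"dx":0,"dy":0,"dz":-2,"jaw":7.7},
    {"rx":0,"ry":0,"rz":0,"dx":0,"dy":0,"dz":-6,"jaw":7.7},
    {"rx":0,"ry":0,"rz":0,"dx":0,"dy":0,"dz":-10,"jaw":7.7},
    {"rx":0,"ry":0,"rz":0,"dx":0,"dy":0,"dz":-12,"jaw":7.7}
  ]
}}

```text
time_s: 19.95
tool_pos: [630.8, 104.1, 165.1]
eef_rot: [3.137, 0.001, 1.474]
wrist_force: [-0.0, 0.6, -0.2]
gripper_width: 77.0
```

```bash
python3 - <<'E'
from h import *
plan([330,22,170],-5.6)
E
```

```text
t 19.95 d cm [-11.09 -29.14  -0.6 ] rz 0.0 jaw -5.6 q6 0.08 tilt [ 0.2 -0.1  0. ] F [-0.   0.6 -0.2] w 77.0 pos [630.8 104.1 165.1]
```

{"fn": "arm_command", "kwargs": {
  "increments": [
    {"rx":0,"ry":0,"rz":-90,"dx":-10.6,"dy":-27,"dz":0,"jaw":0.5},
    {"rx":0,"ry":0,"rz":-90,"dx":-10.6,"dy":-27,"dz":0,"jaw":0.5},
    {"rx":0,"ry":0,"rz":-90,"dx":-10.6,"dy":-27,"dz":0,"jaw":0.5},
    {"rx":0,"ry":0,"rz":-90,"dx":-10.6,"dy":-27,"dz":0,"jaw":0.5},
    {"rx":0,"ry":0,"rz":-90,"dx":-10.6,"dy":-27,"dz":0,"jaw":0.5},
    {"rx":0,"ry":0,"rz":-90,"dx":-10.6,"dy":-27,"dz":0,"jaw":0},
    {"rx":0,"ry":0,"rz":-90,"dx":-10.6,"dy":-27,"dz":0,"jaw":0},
    {"rx":0,"ry":0,"rz":-90,"dx":-10.6,"dy":-27,"dz":0,"jaw":0},
    {"rx":0,"ry":0,"rz":-90,"dx":-10.6,"dy":-27,"dz":0,"jaw":0},
    {"rx":0,"ry":0,"rz":-90,"dx":-10.6,"dy":-27,"dz":0,"jaw":0},
    {"rx":0,"ry":0,"rz":-90,"dx":-10.6,"dy":-27,"dz":0,"jaw":0},
    {"rx":0,"ry":0,"rz":-90,"dx":-10.6,"dy":-27,"dz":0,"jaw":0}
  ]
}}

```text
time_s: 21.15
tool_pos: [351.7, 24.8, 164.0]
eef_rot: [-3.141, 0.004, 3.045]
wrist_force: [-0.3, -0.1, 0.4]
gripper_width: -0.3
```

```bash
python3 - <<'E'
from h import *
plan([370,18,70],84.4)
c=snap('side'); t=snap('top')
a=c['image'][100:300,190:390,::-1];b=t['image'][100:300,170:370,::-1]
cv2.imwrite('pics/g9.png',cv2.resize(np.hstack([a,b]),(800,400),interpolation=cv2.INTER_CUBIC))
b=t['image']; hsv=cv2.cvtColor(b,cv2.COLOR_RGB2HSV); m=cv2.inRange(hsv,(82,90,40),(100,255,255))
m[:, :190]=0;m[:,360:]=0
pts=[]
for k in cv2.findContours(m,cv2.RETR_EXTERNAL,cv2.CHAIN_APPROX_NONE)[0]:
    if cv2.contourArea(k)>150:
        (u,v),r=cv2.minEnclosingCircle(k); p=ray(t,u,v,65); pts.append(p[:2]); print((round(u,1),round(v,1)),round(r*1105/428,1),np.round(DR(p),1))
from scipy.spatial.distance import pdist
print(pdist(np.array(pts)).round(0))
E
```

```text
t 21.15 d cm [-1.84 -0.49  9.41] rz 0.1 jaw 84.5 q6 -1.74 tilt [ 0.2 -0.1  0. ] F [-0.3 -0.1  0.4] w -0.3 pos [351.7  24.8 164. ]
(318.1, 223.5) 32.4 [ -63.8 -108.5]
(233.0, 215.0) 32.3 [-65.  112.8]
(281.0, 194.5) 32.3 [ 1.2 -5.4]
(322.9, 173.3) 32.2 [  68.3 -108.3]
(239.1, 168.4) 32.6 [ 58.4 111.3]
[221. 122. 132. 251. 136. 258. 123. 123. 130. 220.]
```

View pics/g9.png

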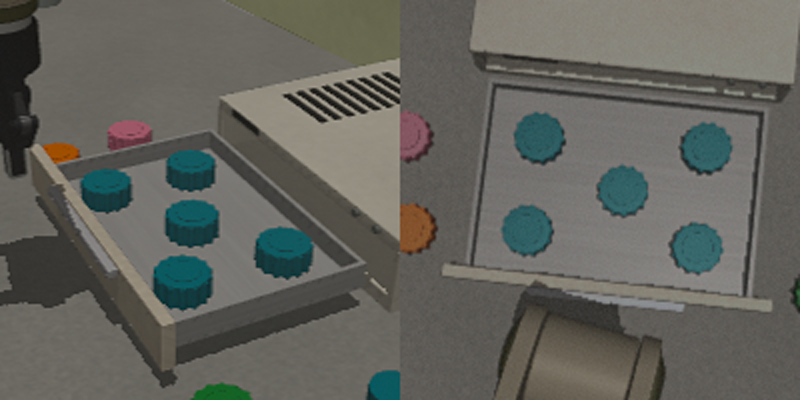

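All five caps lie flat in an even 2-1-2 pattern with centres at least 122 mm apart, so gaps of about 54 mm. Now I'll close the drawer.

{"fn": "arm_command", "kwargs": {
  "increments": [
    {"rx":0,"ry":0,"rz":0,"dx":-1.8,"dy":-0.5,"dz":4,"jaw":0},
    {"rx":0,"ry":0,"rz":0,"dx":-1.8,"dy":-0.5,"dz":7,"jaw":0},
    {"rx":0,"ry":0,"rz":0,"dx":-1.8,"dy":-0.5,"dz":9.4,"jaw":0},
    {"rx":0,"ry":0,"rz":0,"dx":-1.8,"dy":-0.5,"dz":9.4,"jaw":0},
    {"rx":0,"ry":0,"rz":0,"dx":-1.8,"dy":-0.5,"dz":9.4,"jaw":0}
  ]
}}

```text
time_s: 21.75
tool_pos: [369.8, 17.9, 70.5]
eef_rot: [-3.141, 0.004, 3.041]
wrist_force: [1.1, 0.5, 0.4]
gripper_width: 0.4
```

```bash
python3 - <<'E'
from h import *
plan(np.r_[np.array([411.9,13.6])-11*EX,70],84.4)
plan(np.r_[np.array([411.9,13.6])+279*EX,70],84.4)
E
```

```text
t 21.75 d cm [-3.14 -0.01  0.06] rz -0.1 jaw 84.3 q6 -1.75 tilt [ 0.2 -0.1  0. ] F [1.1 0.5 0.4] w 0.4 pos [369.8  17.9  70.5]
t 21.75 d cm [-32.14   0.06   0.18] rz -0.1 jaw 84.3 q6 -1.75 tilt [ 0.2 -0.1  0. ] F [1.1 0.5 0.4] w 0.4 pos [369.8  17.9  70.5]
```

{"fn": "arm_command", "kwargs": {
  "increments": [
    {"rx":0,"ry":0,"rz":0,"dx":-1,"dy":0,"dz":0,"jaw":0},
    {"rx":0,"ry":0,"rz":0,"dx":-2,"dy":0,"dz":0,"jaw":0},
    {"rx":0,"ry":0,"rz":0,"dx":-2.4,"dy":0,"dz":0,"jaw":0},
    {"rx":0,"ry":0,"rz":0,"dx":-2.6,"dy":0,"dz":0,"jaw":0},
    {"rx":0,"ry":0,"rz":0,"dx":-2.7,"dy":0,"dz":0,"jaw":0},
    {"rx":0,"ry":0,"rz":0,"dx":-2.85,"dy":0,"dz":0,"jaw":0},
    {"rx":0,"ry":0,"rz":0,"dx":-3.0,"dy":0,"dz":0,"jaw":0},
    {"rx":0,"ry":0,"rz":0,"dx":-3.15,"dy":0,"dz":0,"jaw":0},
    {"rx":0,"ry":0,"rz":0,"dx":-3.3,"dy":0,"dz":0,"jaw":0},
    {"rx":0,"ry":0,"rz":0,"dx":-3.5,"dy":0,"dz":0,"jaw":0},
    {"rx":0,"ry":0,"rz":0,"dx":-3.7,"dy":0,"dz":0,"jaw":0},
    {"rx":0,"ry":0,"rz":0,"dx":-4.0,"dy":0,"dz":0,"jaw":0}
  ]
}}

```text
time_s: 22.95
tool_pos: [407.4, 14.3, 70.3]
eef_rot: [-3.141, -0.001, 3.042]
wrist_force: [-8.6, -0.0, 4.8]
gripper_width: 0.1
```

```bash
python3 - <<'E'
from h import *
plan(np.r_[np.array([411.9,13.6])+279*EX,70],84.4)
c=snap('side'); t=snap('top')
a=c['image'][100:300,190:390,::-1];b=t['image'][100:300,170:370,::-1]
cv2.imwrite('pics/g10.png',cv2.resize(np.hstack([a,b]),(800,400),interpolation=cv2.INTER_CUBIC))
E
```

```text
t 22.95 d cm [-28.35   0.03  -0.  ] rz -0.1 jaw 84.3 q6 -1.73 tilt [-0.1 -0.   0. ] F [-8.6 -0.   4.8] w 0.1 pos [407.4  14.3  70.3]
```

View pics/g10.png

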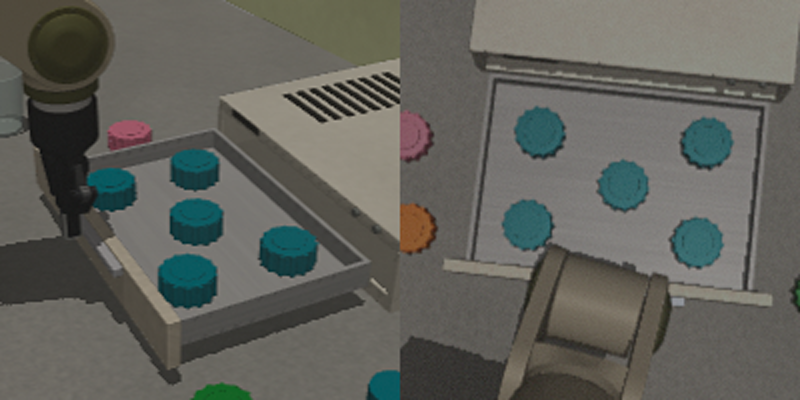

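The drawer is sliding with 8.6 N and the caps ride along. I'll continue at about 50 mm/s.

{"fn": "arm_command", "kwargs": {
  "increments": [
    {"rx":0,"ry":0,"rz":0,"dx":-0.5,"dy":0,"dz":0,"jaw":0},
    {"rx":0,"ry":0,"rz":0,"dx":-1,"dy":0,"dz":0,"jaw":0},
    {"rx":0,"ry":0,"rz":0,"dx":-1.5,"dy":0,"dz":0,"jaw":0},
    {"rx":0,"ry":0,"rz":0,"dx":-2,"dy":0,"dz":0,"jaw":0},
    {"rx":0,"ry":0,"rz":0,"dx":-2.5,"dy":0,"dz":0,"jaw":0},
    {"rx":0,"ry":0,"rz":0,"dx":-3,"dy":0,"dz":0,"jaw":0},
    {"rx":0,"ry":0,"rz":0,"dx":-3.5,"dy":0,"dz":0,"jaw":0},
    {"rx":0,"ry":0,"rz":0,"dx":-4,"dy":0,"dz":0,"jaw":0},
    {"rx":0,"ry":0,"rz":0,"dx":-4.5,"dy":0,"dz":0,"jaw":0},
    {"rx":0,"ry":0,"rz":0,"dx":-5,"dy":0,"dz":0,"jaw":0},
    {"rx":0,"ry":0,"rz":0,"dx":-5.5,"dy":0,"dz":0,"jaw":0},
    {"rx":0,"ry":0,"rz":0,"dx":-6,"dy":0,"dz":0,"jaw":0}
  ]
}}

```text
time_s: 24.25
tool_pos: [465.8, 8.5, 70.0]
eef_rot: [-3.141, -0.005, 3.042]
wrist_force: [-8.4, -0.6, 5.3]
gripper_width: 0.1
```

{"fn": "arm_command", "kwargs": {
  "increments": [
    {"rx":0,"ry":0,"rz":0,"dx":-0.6,"dy":0,"dz":0,"jaw":0},
    {"rx":0,"ry":0,"rz":0,"dx":-1.1,"dy":0,"dz":0,"jaw":0},
    {"rx":0,"ry":0,"rz":0,"dx":-1.6,"dy":0,"dz":0,"jaw":0},
    {"rx":0,"ry":0,"rz":0,"dx":-2.1,"dy":0,"dz":0,"jaw":0},
    {"rx":0,"ry":0,"rz":0,"dx":-2.6,"dy":0,"dz":0,"jaw":0},
    {"rx":0,"ry":0,"rz":0,"dx":-3.1,"dy":0,"dz":0,"jaw":0},
    {"rx":0,"ry":0,"rz":0,"dx":-3.6,"dy":0,"dz":0,"jaw":0},
    {"rx":0,"ry":0,"rz":0,"dx":-4.1,"dy":0,"dz":0,"jaw":0},
    {"rx":0,"ry":0,"rz":0,"dx":-4.6,"dy":0,"dz":0,"jaw":0},
    {"rx":0,"ry":0,"rz":0,"dx":-5.1,"dy":0,"dz":0,"jaw":0},
    {"rx":0,"ry":0,"rz":0,"dx":-5.6,"dy":0,"dz":0,"jaw":0},
    {"rx":0,"ry":0,"rz":0,"dx":-6.1,"dy":0,"dz":0,"jaw":0}
  ]
}}

```text
time_s: 25.45
tool_pos: [524.8, 2.6, 69.4]
eef_rot: [-3.141, -0.01, 3.042]
wrist_force: [-9.1, -0.6, 5.4]
gripper_width: 0.2
```

```bash
python3 - <<'E'
from h import *
plan(np.r_[np.array([411.9,13.6])+279*EX,70],84.4)
c=snap('side'); t=snap('top')
a=c['image'][100:300,190:390,::-1];b=t['image'][100:300,170:370,::-1]
cv2.imwrite('pics/g11.png',cv2.resize(np.hstack([a,b]),(800,400),interpolation=cv2.INTER_CUBIC))
E
```

```text
t 25.45 d cm [-16.56   0.02  -0.22] rz -0.1 jaw 84.3 q6 -1.69 tilt [-0.6  0.   0. ] F [-9.1 -0.6  5.4] w 0.2 pos [524.8   2.6  69.4]
```

View pics/g11.png

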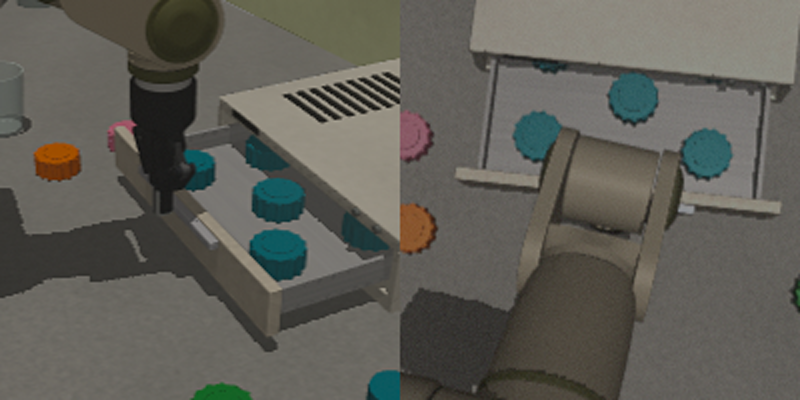

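{"fn": "arm_command", "kwargs": {
  "increments": [
    {"rx":0,"ry":0,"rz":0,"dx":-0.6,"dy":0,"dz":0,"jaw":0},
    {"rx":0,"ry":0,"rz":0,"dx":-1.1,"dy":0,"dz":0,"jaw":0},
    {"rx":0,"ry":0,"rz":0,"dx":-1.6,"dy":0,"dz":0,"jaw":0},
    {"rx":0,"ry":0,"rz":0,"dx":-2.1,"dy":0,"dz":0,"jaw":0},
    {"rx":0,"ry":0,"rz":0,"dx":-2.6,"dy":0,"dz":0,"jaw":0},
    {"rx":0,"ry":0,"rz":0,"dx":-3.1,"dy":0,"dz":0,"jaw":0},
    {"rx":0,"ry":0,"rz":0,"dx":-3.6,"dy":0,"dz":0,"jaw":0},
    {"rx":0,"ry":0,"rz":0,"dx":-4.1,"dy":0,"dz":0,"jaw":0},
    {"rx":0,"ry":0,"rz":0,"dx":-4.6,"dy":0,"dz":0,"jaw":0},
    {"rx":0,"ry":0,"rz":0,"dx":-5.1,"dy":0,"dz":0,"jaw":0},
    {"rx":0,"ry":0,"rz":0,"dx":-5.6,"dy":0,"dz":0,"jaw":0},
    {"rx":0,"ry":0,"rz":0,"dx":-6.1,"dy":0,"dz":0,"jaw":0}
  ]
}}

```text
time_s: 26.75
tool_pos: [584.9, -3.3, 68.8]
eef_rot: [-3.141, -0.012, 3.042]
wrist_force: [-7.8, 0.1, 5.4]
gripper_width: 0.1
```

```bash
python3 - <<'E'
from h import *
plan(np.r_[np.array([411.9,13.6])+279*EX,70],84.4)
E
```

```text
t 26.75 d cm [-1.051e+01  1.000e-02 -2.500e-01] rz -0.1 jaw 84.3 q6 -1.68 tilt [-0.7  0.1  0. ] F [-7.8  0.1  5.4] w 0.1 pos [584.9  -3.3  68.8]
```

Correct the slight droop, and continue.

{"fn": "arm_command", "kwargs": {
  "increments": [
    {"rx":0,"ry":0,"rz":0,"dx":-0.5,"dy":0,"dz":0,"jaw":0},
    {"rx":0,"ry":0,"rz":0,"dx":-1,"dy":0,"dz":0,"jaw":0},
    {"rx":0,"ry":0,"rz":0,"dx":-1.5,"dy":0,"dz":0,"jaw":0},
    {"rx":0,"ry":0,"rz":0,"dx":-2,"dy":0,"dz":0,"jaw":0},
    {"rx":0,"ry":0,"rz":0,"dx":-2.5,"dy":0,"dz":0,"jaw":0},
    {"rx":0,"ry":0,"rz":0,"dx":-3,"dy":0,"dz":0,"jaw":0},
    {"rx":0,"ry":0,"rz":0,"dx":-3.5,"dy":0,"dz":0,"jaw":0},
    {"rx":0,"ry":0,"rz":0,"dx":-4,"dy":0,"dz":0,"jaw":0},
    {"rx":0,"ry":0,"rz":0,"dx":-4.5,"dy":0,"dz":0,"jaw":0},
    {"rx":0,"ry":0,"rz":0,"dx":-5,"dy":0,"dz":0,"jaw":0},
    {"rx":0,"ry":0,"rz":0,"dx":-5.5,"dy":0,"dz":0,"jaw":0},
    {"rx":0,"ry":0,"rz":0,"dx":-6,"dy":0,"dz":0,"jaw":0}
  ]
}}

```text
time_s: 27.95
tool_pos: [643.4, -9.2, 68.1]
eef_rot: [-3.141, -0.016, 3.042]
wrist_force: [-9.2, 0.0, 5.2]
gripper_width: -0.0
```

```bash
python3 - <<'E'
from h import *
plan(np.r_[np.array([411.9,13.6])+279*EX,70],84.4)
c=snap('side'); t=snap('top')
a=c['image'][80:280,210:410,::-1];b=t['image'][50:250,170:370,::-1]
cv2.imwrite('pics/g12.png',cv2.resize(np.hstack([a,b]),(800,400),interpolation=cv2.INTER_CUBIC))
E
```

```text
t 27.95 d cm [-4.64  0.01 -0.27] rz -0.1 jaw 84.3 q6 -1.67 tilt [-0.9  0.1  0. ] F [-9.2  0.   5.2] w -0.0 pos [643.4  -9.2  68.1]
```

View pics/g12.png

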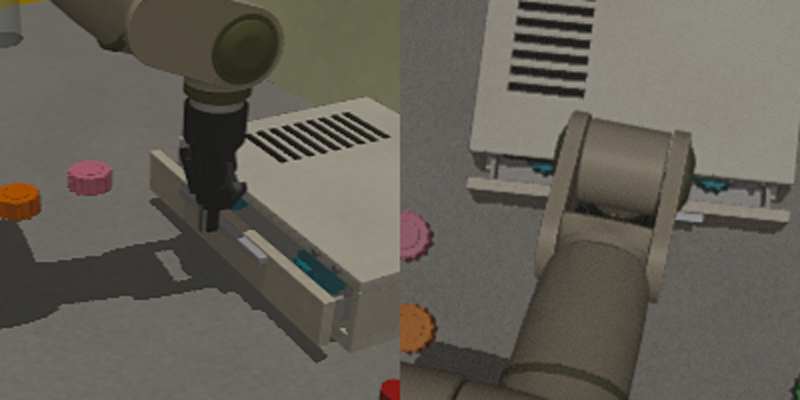

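{"fn": "arm_command", "kwargs": {
  "increments": [
    {"rx":0,"ry":0,"rz":0,"dx":-0.4,"dy":0,"dz":-0.1,"jaw":0},
    {"rx":0,"ry":0,"rz":0,"dx":-0.7,"dy":0,"dz":-0.1,"jaw":0},
    {"rx":0,"ry":0,"rz":0,"dx":-1,"dy":0,"dz":-0.1,"jaw":0},
    {"rx":0,"ry":0,"rz":0,"dx":-1.3,"dy":0,"dz":-0.1,"jaw":0},
    {"rx":0,"ry":0,"rz":0,"dx":-1.5,"dy":0,"dz":-0.1,"jaw":0},
    {"rx":0,"ry":0,"rz":0,"dx":-1.7,"dy":0,"dz":-0.1,"jaw":0},
    {"rx":0,"ry":0,"rz":0,"dx":-1.9,"dy":0,"dz":-0.1,"jaw":0},
    {"rx":0,"ry":0,"rz":0,"dx":-2.1,"dy":0,"dz":-0.1,"jaw":0}
  ]
}}

```text
time_s: 28.85
tool_pos: [663.5, -11.2, 68.0]
eef_rot: [-3.141, -0.019, 3.042]
wrist_force: [-8.2, 0.6, 2.5]
gripper_width: 0.3
```

```bash
python3 - <<'E'
from h import *
plan(np.r_[np.array([411.9,13.6])+279*EX,70],84.4)
t=snap('top')
cv2.imwrite('pics/g13.png',cv2.resize(t['image'][100:190,190:370,::-1],(720,360),interpolation=cv2.INTER_CUBIC))
E
```

```text
t 28.85 d cm [-2.61  0.02 -0.25] rz -0.1 jaw 84.3 q6 -1.66 tilt [-1.1  0.1  0. ] F [-8.2  0.6  2.5] w 0.3 pos [663.5 -11.2  68. ]
```

View pics/g13.png

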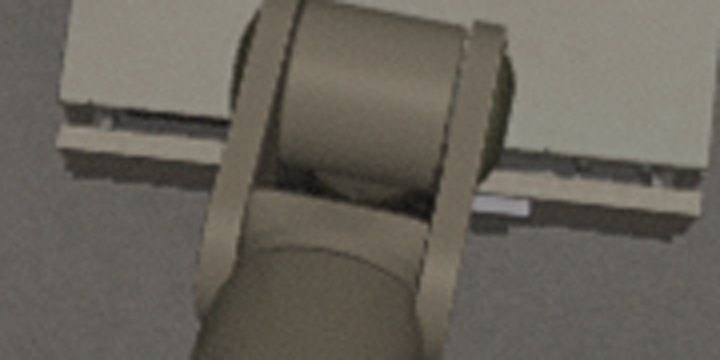

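{"fn": "arm_command", "kwargs": {
  "increments": [
    {"rx":0,"ry":0,"rz":0,"dx":-0.3,"dy":0,"dz":-0.1,"jaw":0},
    {"rx":0,"ry":0,"rz":0,"dx":-0.45,"dy":0,"dz":-0.1,"jaw":0},
    {"rx":0,"ry":0,"rz":0,"dx":-0.6,"dy":0,"dz":-0.1,"jaw":0},
    {"rx":0,"ry":0,"rz":0,"dx":-0.75,"dy":0,"dz":-0.1,"jaw":0},
    {"rx":0,"ry":0,"rz":0,"dx":-0.9,"dy":0,"dz":-0.1,"jaw":0}
  ]
}}

```text
time_s: 29.4
tool_pos: [671.2, -12.0, 68.0]
eef_rot: [-3.141, -0.023, 3.042]
wrist_force: [-7.9, -0.8, 1.6]
gripper_width: -0.3
```

{"fn": "arm_command", "kwargs": {
  "increments": [
    {"rx":0,"ry":0,"rz":0,"dx":-0.3,"dy":0,"dz":0,"jaw":0},
    {"rx":0,"ry":0,"rz":0,"dx":-0.4,"dy":0,"dz":0,"jaw":0},
    {"rx":0,"ry":0,"rz":0,"dx":-0.5,"dy":0,"dz":0,"jaw":0},
    {"rx":0,"ry":0,"rz":0,"dx":-0.6,"dy":0,"dz":0,"jaw":0}
  ]
}}

```text
time_s: 29.8
tool_pos: [674.1, -12.3, 67.7]
eef_rot: [-3.141, -0.032, 3.043]
wrist_force: [-19.3, 0.8, 10.9]
gripper_width: -0.0
```

```bash
python3 - <<'E'
from h import *
plan(np.r_[np.array([411.9,13.6])+279*EX,70],84.4)
t=snap('top')
cv2.imwrite('pics/g14.png',cv2.resize(t['image'][100:190,190:370,::-1],(720,360),interpolation=cv2.INTER_CUBIC))
E
```

```text
t 29.8 d cm [-1.55  0.02 -0.28] rz -0.1 jaw 84.3 q6 -1.66 tilt [-1.8  0.1  0. ] F [-19.3   0.8  10.9] w -0.0 pos [674.1 -12.3  67.7]
```

View pics/g14.png

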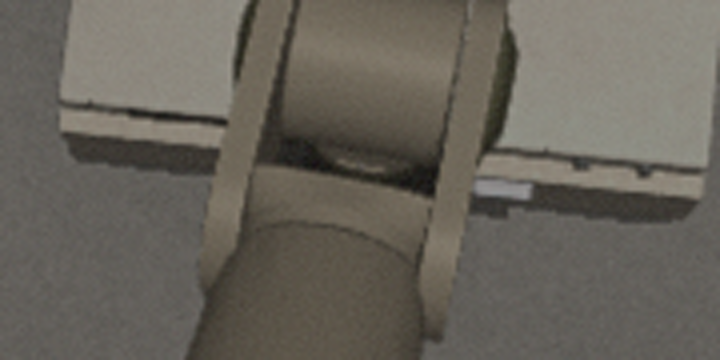

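Force is up to 19 N and the panel meets the cabinet front. One gentle extra press will tell whether this is the stop.

{"fn": "arm_command", "kwargs": {
  "increments": [
    {"rx":0,"ry":0,"rz":0,"dx":-0.2,"dy":0,"dz":0,"jaw":0},
    {"rx":0,"ry":0,"rz":0,"dx":-0.3,"dy":0,"dz":0,"jaw":0},
    {"rx":0,"ry":0,"rz":0,"dx":-0.3,"dy":0,"dz":0,"jaw":0}
  ]
}}

```text
time_s: 30.15
tool_pos: [673.9, -12.2, 67.8]
eef_rot: [-3.141, -0.04, 3.043]
wrist_force: [-17.1, 0.1, 10.8]
gripper_width: -0.2
```

It's at the hard stop. I'll back away slowly, then rise.

{"fn": "arm_command", "kwargs": {
  "increments": [
    {"rx":0,"ry":0,"rz":0,"dx":0.5,"dy":0,"dz":0,"jaw":0},
    {"rx":0,"ry":0,"rz":0,"dx":2,"dy":0,"dz":0,"jaw":0},
    {"rx":0,"ry":0,"rz":0,"dx":5,"dy":0,"dz":0,"jaw":0},
    {"rx":0,"ry":0,"rz":0,"dx":9,"dy":0,"dz":-2,"jaw":0},
    {"rx":0,"ry":0,"rz":0,"dx":14,"dy":0,"dz":-5,"jaw":0},
    {"rx":0,"ry":0,"rz":0,"dx":19,"dy":0,"dz":-8,"jaw":0},
    {"rx":0,"ry":0,"rz":0,"dx":24,"dy":0,"dz":-10,"jaw":0},
    {"rx":0,"ry":0,"rz":0,"dx":26,"dy":0,"dz":-10,"jaw":0},
    {"rx":0,"ry":0,"rz":0,"dx":26,"dy":0,"dz":-10,"jaw":0},
    {"rx":0,"ry":0,"rz":0,"dx":26,"dy":0,"dz":-10,"jaw":0}
  ]
}}

```text
time_s: 31.15
tool_pos: [419.7, 13.0, 178.7]
eef_rot: [-3.14, -0.038, 3.043]
wrist_force: [0.2, -0.6, 0.1]
gripper_width: 0.0
```

```bash
python3 - <<'E'
from h import *
c=snap('side','s15.png'); t=snap('top')
cv2.imwrite('pics/g15.png',cv2.resize(t['image'][0:200,190:370,::-1],(540,600),interpolation=cv2.INTER_CUBIC))
s=read_state();print(s['time_s'],s['tool_pos'],s['wrist_force'])
E
```

```text
31.25 [420.38008213  12.83692187 177.92129479] [-0.04261243  0.57277293  0.24821901]
```

View pics/g15.png

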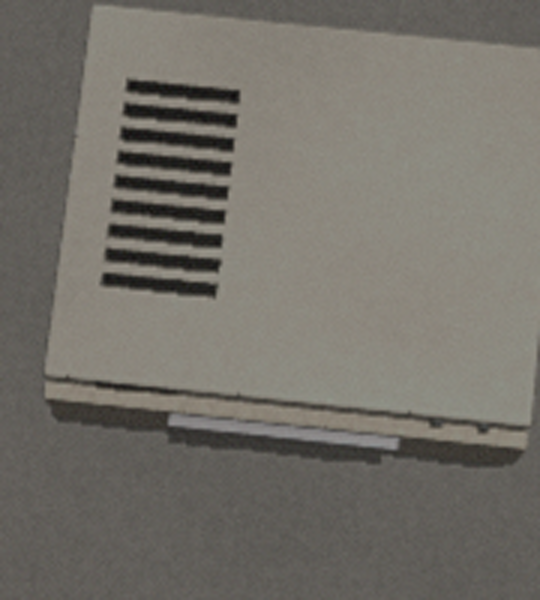

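View pics/s15.png

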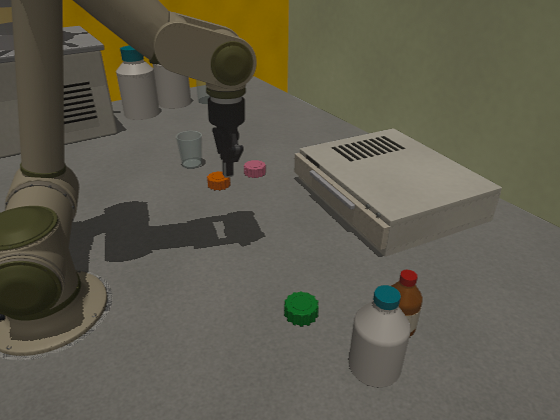

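```bash
python3 - <<'E'
from h import *
t=snap('top')
Q=lambda u,v,z:DR(ray(t,190+u/3,v/3,z))
print('bar',Q(170,425,84),Q(397,449,84),'panel rear',Q(46,382,86),Q(525,429,86),'panel front',Q(46,399,86),Q(525,449,86),'cab front top',Q(46,376,100),Q(530,424,100),'cab back top',Q(92,6,100))
im=t['image'][115:160,200:370,::-1];cv2.imwrite('pics/g16.png',np.clip(cv2.resize(im,(790,210),interpolation=cv2.INTER_CUBIC)*1.7,0,255).astype(np.uint8))
E
```

```text
bar (np.float64(126.8998259944626), np.float64(97.50757580461361)) (np.float64(126.13788064504948), np.float64(-99.49882223209602)) panel rear (np.float64(153.1201407026693), np.float64(208.63407532588383)) (np.float64(154.48042158649605), np.float64(-207.0430476601996)) panel front (np.float64(138.13697183145948), np.float64(206.77312938324073)) (np.float64(136.99722719522597), np.float64(-208.54289196670933)) cab front top (np.float64(154.40726736742366), np.float64(206.2937543602317)) (np.float64(155.2812634539462), np.float64(-208.506951111688)) cab back top (np.float64(491.1489063435504), np.float64(207.13844617260983))
```

View pics/g16.png

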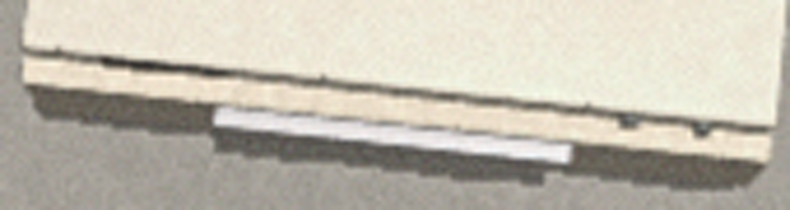

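The panel's rear edge (drawer-axis x 153–154) meets the cabinet front (154–155) within measuring error. Bar travel was about 275 mm, which fits the given start range. Handing in.

```bash
python3 -c "
from h import *
print(robot.finish_job(), read_state()['time_s'])"
```

```text
the job is handed in; nothing more can be done
the job is handed in; nothing more can be done
```

The five teal caps are spread in one flat layer and the drawer is shut. I handed the job in at about 31.4 s of the 72 s allowed.

- **Spreading:** I picked up each cap and set it down flat, one in each corner area and one in the middle. In the last picture before closing, the smallest distance between cap centres was 122 mm, a gap of about 54 mm.
- **Closing:** I pushed the pull bar at about 50 mm/s, slowing to about 10–15 mm/s at the end, against about 8–9 N of resistance. At the stop the force rose to 19 N and a second press moved nothing.
- **Checks after closing:** The bar had travelled about 275 mm, which fits the given start range. The panel is flush with the cabinet front to within about 1 mm, which is within measuring error. The arm had backed clear, and the bottles and beaker were never touched.
- **Not checked:** The caps can't be seen inside the shut drawer. They were in place when last visible, with the drawer about halfway in. The full state of the drawer rests on the slow push, not on a view inside.

No check failed or disagreed. One cap was pressed onto the floor with 16 N as it was set down, which is within the limits.

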